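Load the stone-truing machine from the tilt bin

TASK

Push in the selector dial of the stone-truing machine and turn it on to its second mark (load), where it must spring up again. Then swing the tilt bin forward and put every honing stone, those in the bin and the one lying on the bench, into the machine's tray, one to a pocket and flat on the pocket floor, swing the bin fully home, and only then push the dial in again and turn it on to the third mark (run), sprung up. Leave the puck, the tape roll and the bottle where they are.

Things in the scene. Friction and masses are not known exactly. Their poses are not given: they have to be found in the camera images.
- machine: stone-truing machine fixed to the bench: grey plinth 170 (x) x 290 (y) x 40 mm high; origin at the centre of its underside, z up, -x towards the robot at yaw 0. The tray is on top at local y +75 mm, the console with the dial at local y -75 mm
- tray (a point): centre of the tray of 2 x 2 pockets on the machine (machine's axes), at the height of the pocket floors, 40 mm over the bench. Pocket centres are at x -33.5 and +33.5, y -29 and +29 mm from here; each pocket is 62 (x) x 53 (y) mm inside, room for one stone, between ribs 5 mm wide and 6 mm high
- console (a point): centre of the top of the grey console, 120 (x) x 115 (y) mm, 70 mm over the bench (machine's axes); the vertical axis of the dial passes through this point. Three marks of 1, 2 and 3 white pips lie round the dial, 60 degrees apart
- dial_grip (a point): middle of the grip bar of the dial, on its axis. The dial is a black push-to-turn selector: a flange of 28 mm radius with a bar 50 long, 12 wide and 22 mm high standing on it; this point is at mid-height of the bar, 11 mm above the flange, 29 mm above the console when the dial is up. A white line marks the bar's pointer end
- dial (a joint): dial angle, rad, growing clockwise seen from above: 0 = first mark (off), 1.047 = second (load), 2.094 = third (run); stops just past 0 and 2.094. The bar lies along the machine's yaw + 1.047 - this angle; at the second mark its pointer faces the machine's -x. Locked within 0.07 of each mark unless pressed (never force it); let go between marks, it stays down
- dial_push (a joint): how far the dial is pressed down, m: 0 = up (locked), 0.009 = fully in; it turns freely from 0.007. A spring resists with about 4 N at first and 10 N fully in, and lifts the dial at a mark when it is let go
- rack: dark steel rack fixed to the bench, 130 (x) x 250 (y) x 163 mm high, origin at the centre of its underside, front towards -x; a roof covers the part behind local x 0
- bin_hinge (a point): middle of the hinge line of the tilt bin (line along the rack's y), at the rack's local x -60, z 25 mm; it is the inner lower front corner of the bin. The axes are those of the rack
- bin (a joint): tilt of the grey bin, rad: 0 = upright, home; it swings forward (top towards the rack's -x) to a stop at 0.65. A stiff hinge (about 4 N at the handle) keeps it where it is left. Inside 100 deep (x), 216 wide, front wall 100, sides and back 28 mm high, floor on the hinge line. Open, its floor slopes down to the front and the stones slide into the front corner, pitched with it
- bin_handle (a point): middle of the round steel handle bar over the bin's front wall, 12 mm thick, 90 mm long along the rack's y; with the bin home it is 15 mm in front of and 135 mm above the hinge line, 35 mm above the front wall, and swings about the hinge line
- stone_a: loose honing stone, a dark grey and tan two-layer abrasive block 36 x 32 x 36 mm, 85 g (varies by a third); origin at its centre, its own y axis runs through the 32 mm thickness (the layers). Starts in the bin (may be absent)
- stone_b: loose honing stone, a dark grey and tan two-layer abrasive block 36 x 32 x 36 mm, 85 g (varies by a third); origin at its centre, its own y axis runs through the 32 mm thickness (the layers). Starts in the bin (may be absent)
- stone_c: loose honing stone, a dark grey and tan two-layer abrasive block 36 x 32 x 36 mm, 85 g (varies by a third); origin at its centre, its own y axis runs through the 32 mm thickness (the layers). Starts in the bin (may be absent)
- stone_d: loose honing stone, a dark grey and tan two-layer abrasive block 36 x 32 x 36 mm, 85 g (varies by a third); origin at its centre, its own y axis runs through the 32 mm thickness (the layers). Starts lying flat on the bench, a 36 x 36 face up
- puck: bystander: black rubber puck, 76 mm across, 25 mm high, origin at the centre of its underside
- tape: bystander: roll of grey tape, 90 mm across, 25 mm high, origin at the centre of its underside
- bottle: bystander: white bottle, 56 mm across, 130 mm high, origin at the centre of its underside
Things that resemble listed ones, but are neither listed nor needed, are in the scene too. Leave any blue look-alike of the stone_d alone. What is shaped like the stone_c but orange is not meant.

How it is judged (in metres and radians):
On the way, in this order (a step that is already met when the one before it is completed fails the run):
1. the dial is at the second mark and has sprung up (value of joint dial between 0.927 and 1.167 rad and value of joint dial_push below 0.003 m), for 0.2 s.
2. the bin is swung forward (more than 0.5 rad) (value of joint bin above 0.5 rad), for 0.2 s.
3. every stone lies in a tray pocket and the bin is home, the dial still at the second mark (all of step 1 and x of stone_a in the frame of machine between -0.064 and 0.064 m and y of stone_a in the frame of machine between 0.016 and 0.134 m and z of each of stone_a, stone_b, stone_c, stone_d in the frame of machine above 0.045 m and (z of stone_a in the frame of machine below 0.0575 m or (z of stone_a in the frame of machine below 0.0595 m and angle between stone_a's own y axis and vertical between 1.4 and 1.74 rad)) and linear speed of each of stone_a, stone_b, stone_c, stone_d below 0.02 m/s and x of stone_b in the frame of machine between -0.064 and 0.064 m and y of stone_b in the frame of machine between 0.016 and 0.134 m and (z of stone_b in the frame of machine below 0.0575 m or (z of stone_b in the frame of machine below 0.0595 m and angle between stone_b's own y axis and vertical between 1.4 and 1.74 rad)) and x of stone_c in the frame of machine between -0.064 and 0.064 m and y of stone_c in the frame of machine between 0.016 and 0.134 m and (z of stone_c in the frame of machine below 0.0575 m or (z of stone_c in the frame of machine below 0.0595 m and angle between stone_c's own y axis and vertical between 1.4 and 1.74 rad)) and x of stone_d in the frame of machine between -0.064 and 0.064 m and y of stone_d in the frame of machine between 0.016 and 0.134 m and (z of stone_d in the frame of machine below 0.0575 m or (z of stone_d in the frame of machine below 0.0595 m and angle between stone_d's own y axis and vertical between 1.4 and 1.74 rad)) and value of joint bin below 0.06 rad), for 0.2 s.
4. the dial is at the third mark and has sprung up (value of joint dial between 1.974 and 2.214 rad and value of joint dial_push below 0.003 m), for 0.2 s.
At the end, for the whole second after the job is handed in: Every stone rests flat on a face on the floor of a tray pocket (centre at most 17.5 mm above the pocket floor, or 19.5 mm when its thickness axis is level within 10 degrees), at rest; the bin is home within 0.06 rad; the dial is within 0.12 rad of the third mark and up (pressed less than 3 mm) (all of step 4 and x of stone_a in the frame of machine between -0.064 and 0.064 m and y of stone_a in the frame of machine between 0.016 and 0.134 m and z of each of stone_a, stone_b, stone_c, stone_d in the frame of machine above 0.045 m and (z of stone_a in the frame of machine below 0.0575 m or (z of stone_a in the frame of machine below 0.0595 m and angle between stone_a's own y axis and vertical between 1.4 and 1.74 rad)) and linear speed of each of stone_a, stone_b, stone_c, stone_d below 0.02 m/s and x of stone_b in the frame of machine between -0.064 and 0.064 m and y of stone_b in the frame of machine between 0.016 and 0.134 m and (z of stone_b in the frame of machine below 0.0575 m or (z of stone_b in the frame of machine below 0.0595 m and angle between stone_b's own y axis and vertical between 1.4 and 1.74 rad)) and x of stone_c in the frame of machine between -0.064 and 0.064 m and y of stone_c in the frame of machine between 0.016 and 0.134 m and (z of stone_c in the frame of machine below 0.0575 m or (z of stone_c in the frame of machine below 0.0595 m and angle between stone_c's own y axis and vertical between 1.4 and 1.74 rad)) and x of stone_d in the frame of machine between -0.064 and 0.064 m and y of stone_d in the frame of machine between 0.016 and 0.134 m and (z of stone_d in the frame of machine below 0.0575 m or (z of stone_d in the frame of machine below 0.0595 m and angle between stone_d's own y axis and vertical between 1.4 and 1.74 rad)) and value of joint bin below 0.06 rad); the robot touches nothing.
It fails at once if a bystander (puck, tape roll or bottle) is shifted by more than 40 mm or falls to the floor (distance of any of puck, tape, bottle from where it was at the start of the episode above 0.04 m).
It fails at once if the dial is forced round between marks without being pushed in ((value of joint dial between 0.2 and 0.85 rad and value of joint dial_push below 0.0035 m) or (value of joint dial between 1.25 and 1.9 rad and value of joint dial_push below 0.0035 m)).
Of stone_a, stone_b, stone_c only 2 to 3 are there at a start; the rules pass over those that are not, and their reading is None.
At some moment in a run one of stone_d may be knocked a few centimetres aside while the robot is not near it.
Once in a run the grip may slacken for a moment while it holds something.
It also fails if it takes over 192 s, if anything falls off the work surface, if the arm or the gripper's body presses on something with over 40 N, if the wrist force passes 120 N, or if a joint passes its speed limit or range.

ROBOT

A 6-joint arm with a two-finger parallel gripper is mounted at the origin on the work surface. World frame = base frame: x ahead of the robot, y to its left, z up, the work surface at z = 0. Lengths are in mm, angles in degrees, forces in N, time in s.
With the tool pointing down it reaches from about 250 to 725 mm from the base axis. Payload 4 kg.
Tool frame: the origin (TCP) lies midway between the tips of the shut fingers; the grasp point (between the pads) lies 19 mm behind it (arm.pinch_z is the z of the grasp point in the tool frame, in mm); z points along the fingers, y is the line along which they close (so a half turn about z gives the same grasp; the last joint's range is limited). The gripper opens to 85 mm and grips with 20 to 120 N. Pads are 22 mm wide; open, the fingers measure 114 mm over their backs; the gripper's body (76 mm by 85 mm) begins 54 mm behind the grasp point. The pads swing forward as they close: fully open they stand 13 mm farther back than shut.
Start: joints at [-73.797, 13.785, 0.286, 76.501, 0, 90], TCP at [139.521, -480.139, 231.306] pointing down, gripper open.
Joint ranges: [-155.79, 155.79], [-60.16, 107.12], [-62.33, 73.08], [-114, 123.19], [-81.49, 82.49], [-180, 180]. Speed limits (degrees/s): [159.86, 159.86, 180, 180, 180, 180].

INTERFACE

Orientations are given as a 3x3 rotation matrix whose columns are the frame's x, y, z axes.
In Python, from cell import status, vision, order, arm gives the robot as it stands.
- The arm moves only by the tool drive_tool, never from a script. Its arguments are lists of equal length, an entry for each row: "translation": the shift along the world's x, y, z in m, a list of three; "dr": the turn, a rotation vector about the world's x, y, z in rad, a list of three; "grip": the opening, from -1 (shut) to 1 (fully open). A call has 1 to 12 rows; each row is the pose to reach, as a shift and turn from the pose commanded when the call began; what a row does not reach only later rows make up. A row lasts 1/10 s, in which the tool goes at most 50 mm and 8.59 degrees, less where a joint would pass 70% of its speed; a pose out of reach is approached as far as the arm can. A call with a gripper value outside its range is refused whole. The fingers move at their own pace and stop on an object; the grip force is fixed at half the most. Time passes only in rows, so rows that repeat a pose let the fingers close. It gives the time, the measured TCP pose, the force, the opening and the grip force at its end, in the units of the state.
- status.read_state(): the state, without advancing time (a new reading comes with each control period).
- vision.read_camera(name): name is "side" or "top" or "wrist"; returns (picture, depth): 420x560x3 uint8, red, green, blue; 420x560 float32, mm along the optical axis (not along the pixel's ray), 0 where there is no reading.
- vision.camera_model(name): a dict with "camera_matrix" (3x3 intrinsics, pixels), "dist" ([k1, k2, p1, p2, k3] as OpenCV has them; the pictures are not rectified), "rvec" (rotation vector, rad) and "tvec" (3), from world to camera coordinates, as OpenCV has them. Camera axes: x right, y down, z forward; pixel columns grow to the right and rows downward; lengths in mm; the calibration is good to about 2 mm. A picture is of the moment at which its call begins: read the wrist's pose just before it. camera_model takes no time and is no camera call; for the wrist camera it gives the pose at the moment of the call.
- order.sign_off(): hands the job in; it is judged then, once.
The state is a dict: "time": time; "qpos": joint angles; "qd": joint speeds; "joint_torque": joint torques, N m; "ee_pos": TCP position; "tool_rot": TCP orientation; "contact_force": force on the tool from outside, world axes, zero at the start; "ft_torque": the same for the moment, N m; "finger_gap": finger opening in mm; "finger_force": force on a finger pad.
Only numpy, scipy, OpenCV 4.12 (cv2) and the standard library are available. Lean on these libraries where they do the work, as an engineer would, in place of code of your own. Each camera call takes 0.05 s, during which the arm holds its last target. There are 200 camera calls.

## Working session

There is one attempt and no reset: what is moved stays moved. The work goes in short steps, Python scripts to look and compute and a tool call to move; the robot and the scene stay as the last step left them, time stands still between calls to the robot, and variables do not carry over. Pictures are saved under pics/ and viewed, at most 14 in all, crops included, and the job is handed in when it is done.

Besides the shell and the picture viewer there is one more tool, called after ">>>" in YAML: its name, and indented under it one key for each argument. drive_tool: Moves the arm, as the interface text tells. Its arguments: {"type":"object","properties":{"translation":{"type":"array"},"dr":{"type":"array"},"grip":{"type":"array"}},"required":["translation","dr","grip"]}

```bash
ls; mkdir -p pics
cat > h.py <<'E'
import numpy as np, cv2
from cell import status, vision, order, arm
def cam(n):
    m=vision.camera_model(n); return np.array(m["camera_matrix"],float),np.array(m["dist"],float),np.array(m["rvec"],float),np.array(m["tvec"],float)
def grab(n,save=None):
    m=cam(n); im,d=vision.read_camera(n)
    if save: cv2.imwrite("pics/"+save,im[:,:,::-1])
    return im,d,m
def rays(px,m):
    K,D,r,t=m; R=cv2.Rodrigues(r)[0]
    u=cv2.undistortPoints(np.array(px,float).reshape(-1,1,2),K,D).reshape(-1,2)
    v=np.c_[u,np.ones(len(u))]
    return -R.T@t.ravel(), v@R, u
def onplane(px,z,m):
    c,d,_=rays(px,m); return c+d*((z-c[2])/d[:,2])[:,None]
def bydepth(px,dep,m):
    c,d,_=rays(px,m); return c+d*np.array(dep,float).reshape(-1,1)
def cloud(d,m):
    v,u=np.mgrid[0:d.shape[0],0:d.shape[1]]
    P=bydepth(np.c_[u.ravel(),v.ravel()],d.ravel(),m).reshape(d.shape+(3,)); P[d<=0]=np.nan; return P
E
python3 - <<'E'
from h import *
for n in("top","side"):
    im,d,m=grab(n,n+"0.png"); np.savez("pics/"+n+"0.npz",im=im,d=d)
    R=cv2.Rodrigues(m[2])[0]; print(n,-R.T@m[3].ravel(),R[2])
s=status.read_state(); print(s); print(arm.pinch_z)
E
```

```text
pics
top [ 316.77595419  -19.39608935 1977.4099947 ] [ 0.12173263  0.00991524 -0.9925134 ]
side [ 392.63767932 -923.99783619 1141.23729174] [ 0.10482214  0.67597181 -0.72943432]
{'time': 0.1, 'qpos': array([-7.37980608e+01,  1.38262489e+01,  2.20260015e-01,  7.65022253e+01,
       -1.44313749e-03,  8.99982606e+01]), 'qd': array([-1.46017463e-04, -9.26301593e-02,  1.83516713e-01,  3.85701387e-03,
       -5.47925674e-02,  2.84651958e-02]), 'joint_torque': array([-1.16770105e-03, -3.73138833e+01,  2.53009951e+01,  1.08919654e-02,
       -6.27227610e-05,  1.35245543e-05]), 'ee_pos': array([ 139.34289611, -479.58820803,  230.50840907]), 'tool_rot': array([[ 9.60275758e-01,  2.79052262e-01, -5.51177371e-04],
       [ 2.79052805e-01, -9.60274059e-01,  1.80665517e-03],
       [-2.51301180e-05, -1.88869476e-03, -9.99998216e-01]]), 'contact_force': array([ 0.61441755, -0.46808518, -0.52057612]), 'ft_torque': array([-0.02699308,  0.01433124,  0.00841795]), 'finger_force': 0.0, 'finger_gap': 85.25486640145478}
-18.700000000000003
```

```bash
python3 -c "
import cv2;a=cv2.imread('pics/top0.png');cv2.imwrite('pics/t.png',cv2.resize(a,(800,600)))"
```

```text
(no output)
```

View pics/t.png

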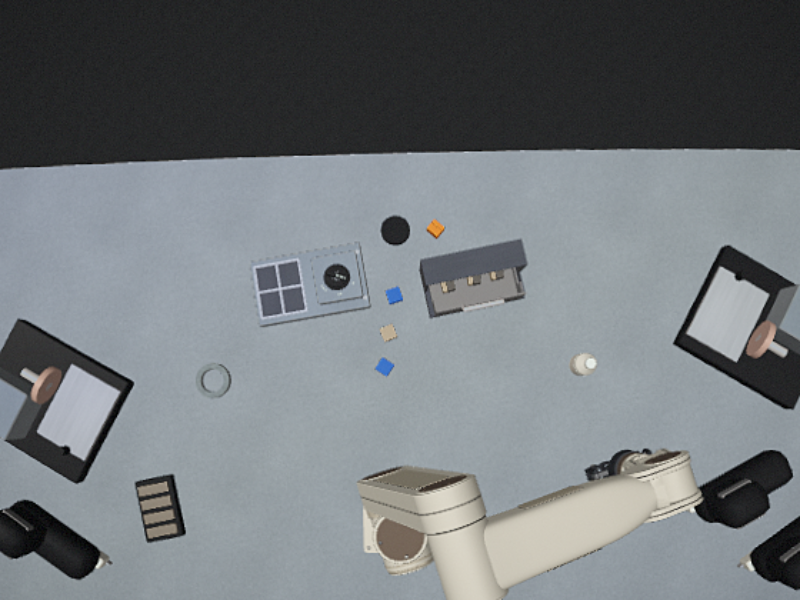

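View pics/side0.png

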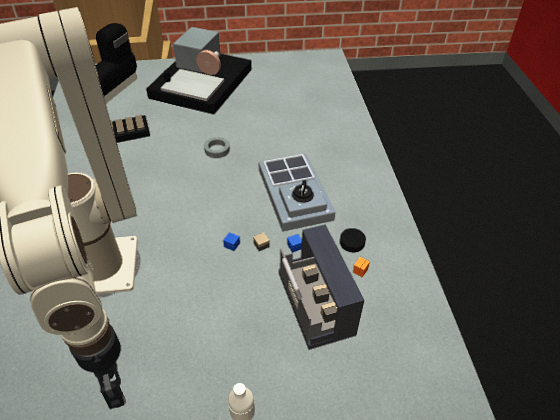

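The top picture (800x600 scale) shows the machine at (310,283), with its tray on the left and the dial at (337,277). The rack is at (475,278) with three stones in the bin. Candidates for stone_d are the tan block (388,332), blue blocks (394,295) and (384,367), and the orange block (436,229). I choose the tan one.

```bash
python3 - <<'E'
from h import *
P={}
for n in("top","side"):
    f=np.load("pics/"+n+"0.npz"); m=cam(n); P[n]=(cloud(f["d"],m),f["im"])
def rect(pts):
    r=cv2.minAreaRect(pts[:,:2].astype(np.float32)); return np.round(r[0],1),np.round(r[1],1),round(r[2],1)
for n in P:
    C,im=P[n]; z=C[...,2]; hsv=cv2.cvtColor(im,cv2.COLOR_RGB2HSV)
    bench=C[(abs(z)<15)&(C[...,0]>300)&(C[...,0]<700)&(abs(C[...,1])<300)]; print(n,"bench z",np.median(bench[:,2]))
    tan=(hsv[...,0]>8)&(hsv[...,0]<28)&(hsv[...,1]>50)&(hsv[...,2]>110)&(C[...,0]>250)&(C[...,0]<700)&(abs(C[...,1])<350)
    k,l,st,ce=cv2.connectedComponentsWithStats(tan.astype(np.uint8))
    for i in range(1,k):
        if st[i,4]>12: q=C[l==i]; print(" tan",ce[i].round(),st[i,4],np.nanmedian(q,0).round(1),rect(q[~np.isnan(q[:,0])]))
    for nm,zl,zh,yl,yh in(("plinth",34,52,80,400),("console",64,76,80,300),("rackroof",150,175,-300,0)):
        k=(z>zl)&(z<zh)&(C[...,1]>yl)&(C[...,1]<yh)&(C[...,0]>300)&(C[...,0]<750); q=C[k]; print(nm,len(q),np.median(q,0).round(1),rect(q))
E
python3 - <<'E'
import cv2
a=cv2.imread('pics/top0.png');cv2.imwrite('pics/c1.png',cv2.resize(a[150:270,165:385],(800,436),interpolation=cv2.INTER_CUBIC))
E
```

```text
top bench z 1.2089313174965355
 tan [345. 192.] 20 [ 599.1 -249.2   59.5] (array([ 598.7, -249.2]), array([18.6, 12.4]), 11.7)
 tan [329. 196.] 14 [ 586.3 -190.4   63.7] (array([ 586.4, -190. ]), array([17.4,  8.8]), 18.5)
 tan [311. 201.] 21 [ 573.3 -125.    60.9] (array([ 572. , -123.7]), array([22.8, 10.1]), 13.7)
 tan [272. 232.] 76 [463.3  18.9  32.2] (array([461.5,  20.5]), array([32.7, 33.4]), 22.0)
plinth 2223 [580.5 263.9  42.1] (array([592. , 220.3]), array([171.9, 288.5]), 8.6)
console 654 [601.6 145.8  70.4] (array([603. , 147.2]), array([121.6, 115.8]), 8.6)
rackroof 1380 [ 613.8 -186.7  164.5] (array([ 578. , -194.1]), array([147.5, 240.7]), 10.7)
side bench z 2.4570289993076813
 tan [261. 238.] 121 [461.2  22.   34.5] (array([462.1,  33.9]), array([63.9, 39.9]), 89.4)
 tan [309. 268.] 61 [ 577.2 -120.7   63.5] (array([ 586.3, -113.7]), array([57.1, 25.7]), 39.9)
 tan [293. 295.] 34 [ 521.2 -211.8   73.4] (array([ 520.4, -209.3]), array([ 2.8, 57.5]), 11.9)
 tan [320. 287.] 61 [ 595.  -187.7   62.9] (array([ 601.9, -184. ]), array([53.4, 23.3]), 28.6)
 tan [328. 305.] 59 [ 608.2 -244.7   63.7] (array([ 614.2, -240.5]), array([51. , 20.1]), 32.7)
plinth 2082 [575.9 261.1  43.9] (array([589.1, 225.1]), array([171.5, 300.4]), 8.8)
console 801 [592.1 131.3  72.4] (array([600.5, 149.5]), array([120.2, 123.6]), 8.4)
rackroof 2264 [ 613.1 -196.7  165.5] (array([ 576.6, -191. ]), array([148. , 246.4]), 10.4)
```

View pics/c1.png

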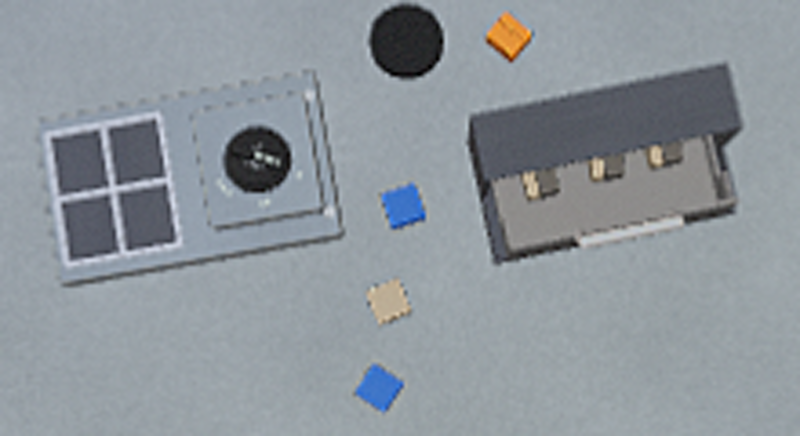

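The crop confirms it: tan stone_d at (389,300) sits between two blue blocks, the bin holds three stones at (540,183), (607,166) and (665,152), and the dial points to the first mark (right). I'll move to look over the dial.

>>> drive_tool:
  translation:
    - [0.2,0.31,0.08]
    - [0.2,0.31,0.08]
    - [0.2,0.31,0.08]
    - [0.2,0.31,0.08]
    - [0.2,0.31,0.08]
    - [0.2,0.31,0.08]
    - [0.2,0.31,0.08]
    - [0.2,0.31,0.08]
  dr:
    - [0,0,-0.13]
    - [0,0,-0.13]
    - [0,0,-0.13]
    - [0,0,-0.13]
    - [0,0,-0.13]
    - [0,0,-0.13]
    - [0,0,-0.13]
    - [0,0,-0.13]
  grip:
    - [1]
    - [1]
    - [1]
    - [1]
    - [1]
    - [1]
    - [1]
    - [1]

```text
invalid input
```

>>> drive_tool:
  translation:
    - [0.18,0.31,0]
    - [0.18,0.31,0]
    - [0.18,0.31,0]
    - [0.18,0.31,0]
    - [0.18,0.31,0]
    - [0.18,0.31,0]
    - [0.18,0.31,0]
    - [0.18,0.31,0]
    - [0.18,0.31,0]
  dr:
    - [0,0,0]
    - [0,0,0]
    - [0,0,0]
    - [0,0,0]
    - [0,0,0]
    - [0,0,0]
    - [0,0,0]
    - [0,0,0]
    - [0,0,0]
  grip:
    - [1]
    - [1]
    - [1]
    - [1]
    - [1]
    - [1]
    - [1]
    - [1]
    - [1]

```text
invalid input
```

Run:
```python
from h import *
s=status.read_state(); print(s["time"],s["qpos"].round(1),s["ee_pos"].round(1),s["tool_rot"].round(3).tolist())
im,d,m=grab("wrist","w1.png"); np.savez("pics/w1.npz",im=im,d=d)
R=cv2.Rodrigues(m[2])[0]; print(-R.T@m[3].ravel(),R.round(3).tolist(),np.percentile(d[d>0],[1,50,99]))
```

```text
0.1 [-73.8  13.8   0.2  76.5  -0.   90. ] [ 139.3 -479.6  230.5] [[0.96, 0.279, -0.001], [0.279, -0.96, 0.002], [-0.0, -0.002, -1.0]]
[ 201.07136324 -462.35108172  371.32293437] [[0.28, -0.96, -0.003], [-0.928, -0.271, 0.256], [-0.247, -0.069, -0.967]] [ 57.26100182 360.99160767 436.2287619 ]
```

View pics/w1.png

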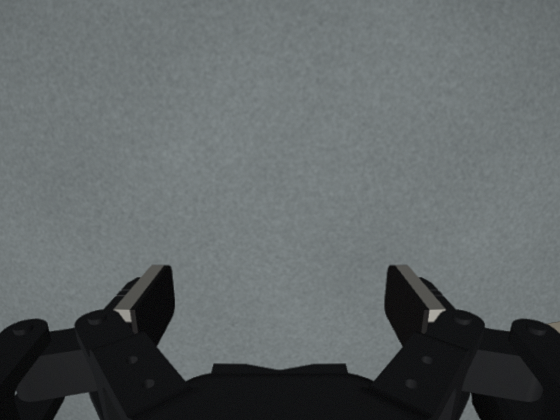

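The wrist picture shows only bare bench and the open fingers, because the move was refused. I'll resend with grip as plain numbers.

>>> drive_tool:
  translation:
    - [0.2,0.31,0.08]
    - [0.2,0.31,0.08]
    - [0.2,0.31,0.08]
    - [0.2,0.31,0.08]
    - [0.2,0.31,0.08]
    - [0.2,0.31,0.08]
    - [0.2,0.31,0.08]
    - [0.2,0.31,0.08]
  dr:
    - [0,0,-0.13]
    - [0,0,-0.13]
    - [0,0,-0.13]
    - [0,0,-0.13]
    - [0,0,-0.13]
    - [0,0,-0.13]
    - [0,0,-0.13]
    - [0,0,-0.13]
  grip: [1,1,1,1,1,1,1,1]

```text
time: 0.95
ee_pos: [340.7, -167.5, 312.1]
tool_rot: [[0.988, 0.155, 0.001], [0.155, -0.988, 0.0], [0.001, 0.0, -1.0]]
contact_force: [0.7, -0.3, 0.7]
finger_gap: 85.3
finger_force: 0.0
```

>>> drive_tool:
  translation:
    - [0.22,0.36,0.0]
    - [0.22,0.36,0.0]
    - [0.22,0.36,0.0]
    - [0.22,0.36,0.0]
    - [0.22,0.36,0.0]
    - [0.22,0.36,0.0]
    - [0.22,0.36,0.0]
    - [0.22,0.36,0.0]
    - [0.22,0.36,0.0]
    - [0.22,0.36,0.0]
    - [0.22,0.36,0.0]
  dr:
    - [0,0,0]
    - [0,0,0]
    - [0,0,0]
    - [0,0,0]
    - [0,0,0]
    - [0,0,0]
    - [0,0,0]
    - [0,0,0]
    - [0,0,0]
    - [0,0,0]
    - [0,0,0]
  grip: [1,1,1,1,1,1,1,1,1,1,1]

```text
time: 2.05
ee_pos: [570.1, 144.5, 310.3]
tool_rot: [[0.974, 0.228, -0.012], [0.228, -0.973, 0.035], [-0.003, -0.037, -0.999]]
contact_force: [0.7, 0.3, 0.1]
finger_gap: 85.6
finger_force: 0.0
```

Run:
```python
from h import *
s=status.read_state(); print(s["time"],s["qpos"].round(1),s["ee_pos"].round(1),s["contact_force"].round(1))
im,d,m=grab("wrist","w2.png"); np.savez("pics/w2.npz",im=im,d=d)
C=cloud(d,m); z=C[...,2]
def rect(q): 
    r=cv2.minAreaRect(q[:,:2].astype(np.float32)); return np.round(r[0],1),np.round(r[1],1),round(r[2],1)
g=cv2.cvtColor(im,cv2.COLOR_RGB2GRAY)
for nm,k in(("console",(z>66)&(z<74)),("flange",(z>84)&(z<93)&(g<80)),("bar",(z>104)&(z<116)&(g<255)),("plinth",(z>36)&(z<50))):
    k,l,st,ce=cv2.connectedComponentsWithStats((k&(C[...,0]>480)).astype(np.uint8)); i=1+st[1:,4].argmax(); q=C[l==i]; print(nm,st[i,4],ce[i].round(),np.median(q,0).round(1),rect(q))
```

```text
2.05 [ 13.1  23.7  25.9  92.3   2.1 179.9] [570.1 144.5 310.3] [0.7 0.3 0.1]
console 9296 [291. 146.] [608.7 149.7  68.2] (array([601.2, 148.5]), array([119. , 113.8]), 8.9)
flange 1501 [291. 150.] [605.1 147.8  86.1] (array([600.5, 147.9]), array([53.9, 55.1]), 13.6)
bar 662 [291. 153.] [601.3 148.2 108. ] (array([600.9, 147.8]), array([50.8, 12. ]), 70.0)
plinth 23474 [198. 134.] [590.3 266.   38.8] (array([589.7, 222.4]), array([168.9, 289.3]), 8.9)
```

View pics/w2.png

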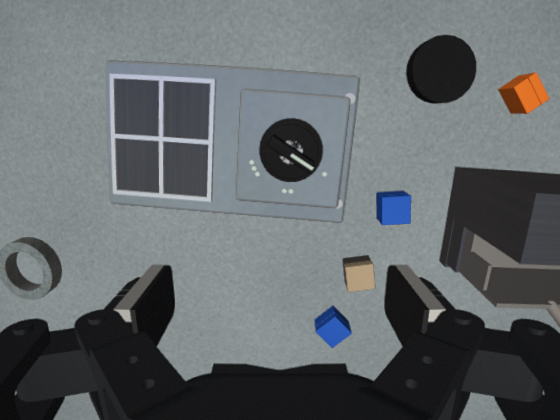

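The picture shows the tray at (162,138), and the dial at (291,150) with its pointer towards the one-pip mark at lower right. Stone_d (tan) is at (359,274), beside blue blocks at (394,208) and (333,327). Joint 6 reached its limit, so I'll turn the other way round.

>>> drive_tool:
  translation:
    - [0.04,-0.04,0.0]
    - [0.04,-0.04,0.0]
    - [0.04,-0.04,0.0]
    - [0.04,-0.04,0.0]
    - [0.04,-0.04,0.0]
    - [0.04,-0.04,0.0]
    - [0.04,-0.04,0.0]
    - [0.04,-0.04,0.0]
    - [0.04,-0.04,0.0]
    - [0.04,-0.04,0.0]
    - [0.04,-0.04,0.0]
    - [0.04,-0.04,0.0]
  dr:
    - [0,0,1.9]
    - [0,0,1.9]
    - [0,0,1.9]
    - [0,0,1.9]
    - [0,0,1.9]
    - [0,0,1.9]
    - [0,0,1.9]
    - [0,0,1.9]
    - [0,0,1.9]
    - [0,0,1.9]
    - [0,0,1.9]
    - [0,0,1.9]
  grip: [0,0,0,0,0,0,0,0,0,0,0,0]

```text
time: 3.3
ee_pos: [609.2, 103.2, 312.1]
tool_rot: [[-0.447, 0.894, -0.032], [0.894, 0.447, -0.018], [-0.002, -0.037, -0.999]]
contact_force: [0.5, 0.3, -0.4]
finger_gap: 42.5
finger_force: 0.0
```

>>> drive_tool:
  translation:
    - [0,0,-0.1]
    - [0,0,-0.1]
    - [0,0,-0.1]
    - [0,0,-0.1]
    - [0,0,-0.1]
    - [0,0,-0.1]
    - [0,0,-0.1]
    - [0,0,-0.1]
    - [0,0,-0.1]
    - [0,0,-0.1]
    - [0,0,-0.1]
    - [0,0,-0.1]
  dr:
    - [0,0,1.9]
    - [0,0,1.9]
    - [0,0,1.9]
    - [0,0,1.9]
    - [0,0,1.9]
    - [0,0,1.9]
    - [0,0,1.9]
    - [0,0,1.9]
    - [0,0,1.9]
    - [0,0,1.9]
    - [0,0,1.9]
    - [0,0,1.9]
  grip: [0,0,0,0,0,0,0,0,0,0,0,0]

```text
time: 4.5
ee_pos: [609.2, 103.2, 212.2]
tool_rot: [[-0.769, -0.638, 0.025], [-0.639, 0.769, -0.028], [-0.002, -0.037, -0.999]]
contact_force: [0.6, 0.4, -0.3]
finger_gap: 42.7
finger_force: 0.0
```

```bash
cat >> h.py <<'E'
from scipy.spatial.transform import Rotation as Ro
def Rt(yaw,lean=0,az=0):
    "tool down with tool x at yaw; then top leaned towards azimuth az by lean (deg)"
    a=np.radians(yaw); c,s=np.cos(a),np.sin(a)
    R=np.c_[[c,s,0],[s,-c,0],[0,0,-1]]
    b=np.radians(az+90); return Ro.from_rotvec(np.radians(lean)*np.array([np.cos(b),np.sin(b),0])).as_matrix()@R
def go(pos,R,pinch=False):
    s=status.read_state(); pos=np.array(pos,float)
    if pinch: pos=pos-R[:,2]*arm.pinch_z
    t=(pos-s["ee_pos"])/1000; r=Ro.from_matrix(R@s["tool_rot"].T).as_rotvec()
    print("t",t.round(4),"dr",r.round(4),"rows",np.ceil(max(np.linalg.norm(t)/.05,np.linalg.norm(r)/.15)),"q",s["qpos"].round(0),"T",round(s["time"],1),"F",s["contact_force"].round(1))
E
python3 -c "
from h import *
go((601.5,148,135),Rt(249))"
```

```text
t [-0.0077  0.0448 -0.0772] dr [0.0207 0.0316 0.5113] rows 4.0 q [ 11.  27.  16.  78.  -2. -29.] T 4.5 F [ 0.6  0.4 -0.3]
```

>>> drive_tool:
  translation:
    - [-0.008,0.045,-0.02]
    - [-0.008,0.045,-0.04]
    - [-0.008,0.045,-0.077]
    - [-0.008,0.045,-0.077]
    - [-0.008,0.045,-0.077]
    - [-0.008,0.045,-0.077]
  dr:
    - [0.0207,0.0316,0.511]
    - [0.0207,0.0316,0.511]
    - [0.0207,0.0316,0.511]
    - [0.0207,0.0316,0.511]
    - [0.0207,0.0316,0.511]
    - [0.0207,0.0316,0.511]
  grip: [0,0,0,0,0,0]

```text
time: 5.1
ee_pos: [602.3, 148.6, 135.6]
tool_rot: [[-0.366, -0.931, 0.001], [-0.931, 0.366, -0.0], [-0.0, -0.001, -1.0]]
contact_force: [0.5, 0.1, 1.0]
finger_gap: 42.6
finger_force: 0.0
```

>>> drive_tool:
  translation:
    - [0,0,-0.02]
    - [0,0,-0.04]
    - [0,0,-0.044]
    - [0,0,-0.044]
    - [0,0,-0.044]
    - [0,0,-0.044]
    - [0,0,-0.044]
    - [0,0,-0.044]
    - [0,0,-0.044]
    - [0,0,-0.044]
  dr:
    - [0,0,0]
    - [0,0,0]
    - [0,0,0]
    - [0,0,0]
    - [0,0,0]
    - [0,0,0]
    - [0,0,0]
    - [0,0,0]
    - [0,0,0]
    - [0,0,0]
  grip: [0,0,0,0,-1,-1,-1,-1,-1,-1]

```text
time: 6.1
ee_pos: [602.0, 149.8, 90.8]
tool_rot: [[-0.363, -0.932, -0.0], [-0.932, 0.363, 0.001], [-0.001, 0.001, -1.0]]
contact_force: [-4.1, 4.0, 4.1]
finger_gap: 10.3
finger_force: 62.8
```

```bash
python3 -c "
from h import *
s=status.read_state();print(s['ft_torque'].round(2))
go((601.5,148,80),Rt(249))"
```

```text
[0.68 0.74 0.03]
t [-0.0005 -0.0018 -0.0108] dr [-0.001  -0.0002  0.005 ] rows 1.0 q [ 14.  32.   7.  64.   0. -55.] T 6.1 F [-4.1  4.   4.1]
```

>>> drive_tool:
  translation:
    - [0,0,-0.003]
    - [0,0,-0.006]
    - [0,0,-0.009]
    - [0,0,-0.011]
    - [0,0,-0.011]
    - [0,0,-0.011]
  dr:
    - [0,0,0]
    - [0,0,0]
    - [0,0,0]
    - [0,0,0]
    - [0,0,0]
    - [0,0,0]
  grip: [-1,-1,-1,-1,-1,-1]

```text
time: 6.7
ee_pos: [602.2, 149.8, 83.1]
tool_rot: [[-0.363, -0.932, 0.002], [-0.932, 0.363, 0.002], [-0.002, -0.001, -1.0]]
contact_force: [-9.3, 2.8, 20.6]
finger_gap: 10.5
finger_force: 65.1
```

>>> drive_tool:
  translation:
    - [0,0,0]
    - [0,0,0]
    - [0,0,0]
    - [0,0,0]
    - [0,0,0]
    - [0,0,0]
    - [0,0,0]
    - [0,0,0]
    - [0,0,0]
    - [0,0,0]
  dr:
    - [0,0,-0.13]
    - [0,0,-0.26]
    - [0,0,-0.39]
    - [0,0,-0.52]
    - [0,0,-0.65]
    - [0,0,-0.78]
    - [0,0,-0.91]
    - [0,0,-1.047]
    - [0,0,-1.047]
    - [0,0,-1.047]
  grip: [-1,-1,-1,-1,-1,-1,-1,-1,-1,-1]

```text
time: 7.7
ee_pos: [602.9, 148.5, 83.1]
tool_rot: [[-0.989, -0.151, 0.003], [-0.151, 0.989, -0.0], [-0.003, -0.001, -1.0]]
contact_force: [-7.8, -0.9, 18.9]
finger_gap: 10.3
finger_force: 65.0
```

```bash
python3 -c "
from h import *
s=status.read_state();print(s['ft_torque'].round(2)); print(np.degrees(np.arctan2(s['tool_rot'][1,0],s['tool_rot'][0,0])))
go((601.5,148,80),Rt(188.8))"
```

```text
[-0.22  1.82 -0.04]
-171.3428220277244
t [-0.0014 -0.0005 -0.0031] dr [0.0004 0.0032 0.0025] rows 1.0 q [14. 33.  6. 63. -0.  5.] T 7.7 F [-7.8 -0.9 18.9]
```

>>> drive_tool:
  translation:
    - [0,0,0.004]
    - [0,0,0.008]
    - [0,0,0.011]
    - [0,0,0.011]
    - [0,0,0.011]
    - [0,0,0.011]
    - [0,0,0.011]
    - [0,0,0.011]
    - [0,0,0.011]
  dr:
    - [0,0,0]
    - [0,0,0]
    - [0,0,0]
    - [0,0,0]
    - [0,0,0]
    - [0,0,0]
    - [0,0,0]
    - [0,0,0]
    - [0,0,0]
  grip: [-1,-1,-1,-1,0,0,0,0,0]

```text
time: 8.6
ee_pos: [602.1, 148.9, 89.9]
tool_rot: [[-0.989, -0.151, -0.001], [-0.151, 0.989, -0.0], [0.001, 0.0, -1.0]]
contact_force: [-0.6, -0.0, -0.1]
finger_gap: 42.7
finger_force: 0.0
```

>>> drive_tool:
  translation:
    - [0,0,0.05]
    - [0,0,0.1]
    - [-0.03,-0.05,0.15]
    - [-0.09,-0.1,0.15]
    - [-0.09,-0.13,0.17]
    - [-0.09,-0.17,0.17]
    - [-0.09,-0.21,0.17]
    - [-0.09,-0.25,0.17]
    - [-0.09,-0.27,0.17]
  dr:
    - [0,0,0]
    - [0,0,0]
    - [0,0,0]
    - [0,0,0]
    - [0,0,0]
    - [0,0,0]
    - [0,0,0]
    - [0,0,0]
    - [0,0,0]
  grip: [0,0,0,0,0,0,0,0,0]

```text
time: 9.5
ee_pos: [511.7, -124.5, 260.8]
tool_rot: [[-0.989, -0.147, 0.001], [-0.147, 0.989, -0.001], [-0.001, -0.001, -1.0]]
contact_force: [-0.8, 1.0, -0.2]
finger_gap: 42.8
finger_force: 0.0
```

```bash
cat >> h.py <<'E'
def dialcheck(name="top"):
    im,d,m=grab(name); C=cloud(d,m); z=C[...,2]
    for nm,zl,zh in(("bar",100,118),("flange",82,95)):
        k=(z>zl)&(z<zh)&(np.hypot(C[...,0]-601.5,C[...,1]-148)<40); q=C[k]
        if len(q)>5: r=cv2.minAreaRect(q[:,:2].astype(np.float32)); print(nm,len(q),np.median(q,0).round(1),r)
    return im,d,m
E
python3 - <<'E'
from h import *
im,d,m=dialcheck("top"); cv2.imwrite("pics/c2.png",cv2.resize(im[160:250,165:395,::-1],(800,313),interpolation=cv2.INTER_CUBIC))
a=im
im,d,m=dialcheck("side")
s=status.read_state(); print(s["ee_pos"],s["qpos"].round(0))
E
```

```text
bar 50 [601.3 146.3 110.7] ((602.690185546875, 145.31280517578125), (50.0302734375, 15.310467720031738), 8.430227279663086)
flange 116 [601.7 142.5  89. ] ((603.8781127929688, 151.59716796875), (63.412261962890625, 54.81354522705078), 76.60384368896484)
bar 54 [609.2 146.6 108.8] ((605.9808349609375, 148.78395080566406), (41.246585845947266, 14.706731796264648), 10.367959022521973)
flange 100 [605.4 136.   90.4] ((606.9479370117188, 135.893798828125), (46.59499740600586, 28.995485305786133), 12.101655960083008)
[ 511.86625184 -123.91354013  260.32304026] [-14.  16.   8.  82.  -0. -22.]
```

View pics/c2.png

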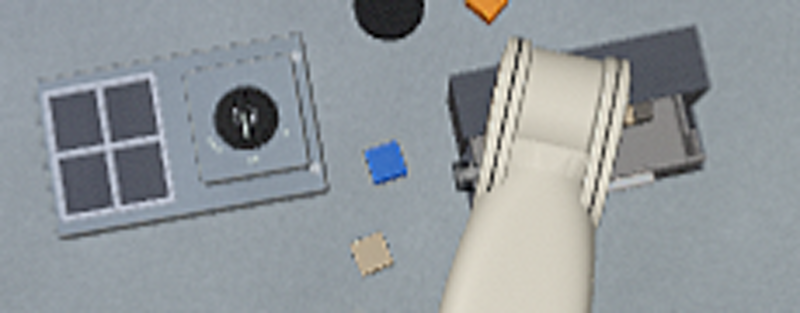

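The dial now points straight down at the two-pip mark (bar top 110 mm, so it is up). Next I measure the rack and handle with the wrist camera.

```bash
cat >> h.py <<'E'
def rect(q):
    r=cv2.minAreaRect(q[:,:2].astype(np.float32)); return np.round(r[0],1),np.round(r[1],1),round(r[2],1)
def blobs(mask,C,amin=60):
    k,l,st,ce=cv2.connectedComponentsWithStats(mask.astype(np.uint8)); out=[]
    for i in range(1,k):
        if st[i,4]>=amin: q=C[l==i]; print(st[i,4],ce[i].round(),np.median(q,0).round(1),rect(q)); out.append(q)
    return out
E
python3 - <<'E'
from h import *
im,d,m=grab("wrist","w3.png"); C=cloud(d,m); z=C[...,2]; np.savez("pics/w3.npz",im=im,d=d,C=C)
hsv=cv2.cvtColor(im,cv2.COLOR_RGB2HSV)
ok=(C[...,0]>440)
print("z150-175"); blobs((z>150)&(z<175)&ok,C)
print("bright"); blobs((z>145)&(z<175)&ok&(hsv[...,2]>140),C,30)
print("tan"); blobs((hsv[...,0]>8)&(hsv[...,0]<28)&(hsv[...,1]>50)&(hsv[...,2]>90)&(z>20)&(z<90)&ok,C)
E
```

```text
z150-175
2363 [162. 194.] [ 508.5 -206.2  163. ] (array([ 510.8, -209.3]), array([ 14.3, 101.2]), 10.5)
8380 [278. 326.] [ 600.3 -111.7  161.4] (array([ 602. , -114.3]), array([67.4, 96.2]), 10.5)
4039 [ 77. 308.] [ 607.6 -279.6  161.1] (array([ 619.6, -250.2]), array([ 52.2, 132.1]), 10.9)
78 [ 99. 361.] [ 657.3 -251.4  161.3] (array([ 657.9, -252. ]), array([ 7.1, 13.6]), 49.4)
bright
2057 [161. 195.] [ 509.3 -206.7  163.3] (array([ 511.8, -208.9]), array([ 14.4, 100.1]), 10.9)
tan
1114 [423. 154.] [459.8  21.4  30.5] (array([460. ,  22.1]), array([36.1, 35.4]), 21.4)
418 [273. 248.] [ 574.9 -121.3   59.2] (array([ 575.9, -121.4]), array([35.5, 12.9]), 12.9)
370 [209. 248.] [ 586.9 -186.8   58.8] (array([ 590.1, -188. ]), array([28.7, 12.5]), 6.3)
721 [155. 255.] [ 604.3 -242.3   57.5] (array([ 611.1, -245.3]), array([48.1, 17.7]), 1.5)
89 [271. 365.] [737.2 -99.2  34.6] (array([ 737.7, -100.3]), array([ 8.3, 34.6]), 12.1)
```

View pics/w3.png

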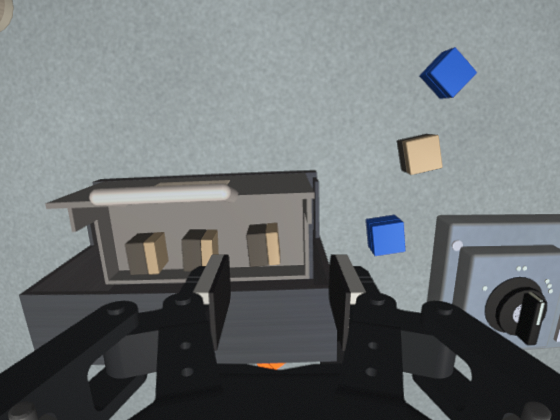

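The handle bar is at (162,194), about (511,-208,160). The three stones are at (147,253), (200,247) and (264,245), thickness axis along the rack's y. I'll hook the handle from behind and draw it along its arc.

Run:
```python
from h import *
go((538,-203,215),Rt(190.5))
u=np.array([np.cos(np.radians(10.5)),np.sin(np.radians(10.5))]); H=np.array([526,-205.])
for f in np.r_[0,.1:.67:.08,.66]:
    c,s=np.cos(f),np.sin(f); x=-15*c-135*s+17; z=25-15*s+135*c-10
    p=np.r_[H+u*x,z]-np.array([538,-203,150]); print(round(f,2),(p/1000).round(3).tolist())
```

```text
t [ 0.0261 -0.0807 -0.0452] dr [-0.0005 -0.0004  0.0346] rows 2.0 q [-13.  16.   8.  82.   0. -22.] T 9.7 F [-0.2  0.1  0.5]
0.0 [-0.01, -0.002, 0.0]
0.1 [-0.023, -0.004, -0.002]
0.18 [-0.034, -0.006, -0.005]
0.26 [-0.044, -0.008, -0.008]
0.34 [-0.053, -0.01, -0.013]
0.42 [-0.063, -0.011, -0.018]
0.5 [-0.072, -0.013, -0.024]
0.58 [-0.08, -0.015, -0.03]
0.66 [-0.088, -0.016, -0.038]
0.66 [-0.088, -0.016, -0.038]
```

>>> drive_tool:
  translation:
    - [0.026,-0.081,0]
    - [0.026,-0.081,0]
    - [0.026,-0.081,-0.045]
    - [0.026,-0.081,-0.045]
    - [0.026,-0.081,-0.08]
    - [0.026,-0.081,-0.11]
    - [0.026,-0.081,-0.11]
    - [0.026,-0.081,-0.11]
  dr:
    - [0,0,0.035]
    - [0,0,0.035]
    - [0,0,0.035]
    - [0,0,0.035]
    - [0,0,0.035]
    - [0,0,0.035]
    - [0,0,0.035]
    - [0,0,0.035]
  grip: [-0.5,-0.5,-0.5,-0.5,-0.5,-0.5,-0.5,-0.5]

```text
time: 10.45
ee_pos: [538.8, -200.9, 151.7]
tool_rot: [[-0.982, -0.187, -0.0], [-0.187, 0.982, 0.0], [0.0, 0.0, -1.0]]
contact_force: [-0.4, -0.3, 0.5]
finger_gap: 21.4
finger_force: 0.0
```

>>> drive_tool:
  translation:
    - [-0.01,-0.002,0]
    - [-0.023,-0.004,-0.002]
    - [-0.034,-0.006,-0.005]
    - [-0.044,-0.008,-0.008]
    - [-0.053,-0.01,-0.013]
    - [-0.063,-0.011,-0.018]
    - [-0.072,-0.013,-0.024]
    - [-0.08,-0.015,-0.03]
    - [-0.088,-0.016,-0.037]
    - [-0.091,-0.016,-0.038]
    - [-0.091,-0.016,-0.038]
    - [-0.091,-0.016,-0.038]
  dr:
    - [0,0,0]
    - [0,0,0]
    - [0,0,0]
    - [0,0,0]
    - [0,0,0]
    - [0,0,0]
    - [0,0,0]
    - [0,0,0]
    - [0,0,0]
    - [0,0,0]
    - [0,0,0]
    - [0,0,0]
  grip: [-0.5,-0.5,-0.5,-0.5,-0.5,-0.5,-0.5,-0.5,-0.5,-0.5,-0.5,-0.5]

```text
time: 11.65
ee_pos: [449.4, -218.1, 112.3]
tool_rot: [[-0.983, -0.186, 0.005], [-0.186, 0.983, 0.001], [-0.005, -0.0, -1.0]]
contact_force: [8.6, 0.5, -1.5]
finger_gap: 21.2
finger_force: 4.5
```

>>> drive_tool:
  translation:
    - [0.008,0,0.01]
    - [0.012,0,0.06]
    - [0.012,0,0.11]
    - [0.03,0.0,0.15]
    - [0.05,0.02,0.16]
    - [0.05,0.02,0.16]
    - [0.05,0.02,0.16]
  dr:
    - [0,0,0]
    - [0,0,0]
    - [0,0,0]
    - [0,0,0]
    - [0,0,0]
    - [0,0,0]
    - [0,0,0]
  grip: [-0.5,-0.5,-0.5,0,0.2,0.2,0.2]

```text
time: 12.35
ee_pos: [495.7, -197.8, 270.7]
tool_rot: [[-0.982, -0.186, -0.005], [-0.186, 0.982, 0.001], [0.004, 0.001, -1.0]]
contact_force: [-0.1, -0.3, 0.4]
finger_gap: 51.3
finger_force: 0.0
```

```bash
cat >> h.py <<'E'
def loc(P,O=(585,-194),yaw=10.5):
    a=np.radians(yaw); B=np.array([[np.cos(a),-np.sin(a)],[np.sin(a),np.cos(a)]]); P=np.atleast_2d(P).astype(float).copy(); P[:,:2]=(P[:,:2]-O)@B; return P
E
python3 - <<'E'
from h import *
im,d,m=grab("wrist","w4.png"); C=cloud(d,m); z=C[...,2]; np.savez("pics/w4.npz",im=im,d=d,C=C)
hsv=cv2.cvtColor(im,cv2.COLOR_RGB2HSV); ok=(C[...,0]>400)&(C[...,0]<680)
L=loc(C.reshape(-1,3)).reshape(C.shape)
print("tan, rack frame"); T=(hsv[...,0]>8)&(hsv[...,0]<28)&(hsv[...,1]>50)&(hsv[...,2]>80)&(L[...,1]>-108)&(L[...,1]<108)&(abs(L[...,0])<110)&(z>20)&(z<110)
blobs(T,L,40)
print("handle"); blobs((hsv[...,2]>150)&(z>85)&(z<125)&(L[...,0]<-120)&(abs(L[...,1])<120),L,50)
s=status.read_state();print(s["ee_pos"],s["time"])
E
```

```text
tan, rack frame
664 [214. 212.] [-61.7 -52.7  60.7] (array([-58.5, -54.8]), array([47.7, 12.9]), 0.2)
535 [271. 212.] [-63.6   4.7  62.5] (array([-57.5,   4.7]), array([49.6, 12.4]), 0.1)
518 [337. 212.] [-63.2  72.1  62.4] (array([-57.9,  75.7]), array([49.5, 19.6]), 0.0)
handle
371 [317. 141.] [-136.6   43.4  113.8] (array([-136.9,   43.9]), array([33.3,  9.6]), 0.8)
420 [209. 141.] [-136.7  -45.4  114.1] (array([-135.7,  -46.4]), array([12.6, 31.3]), 79.5)
[ 495.33841969 -197.91986963  270.34294123] 12.4
```

View pics/w4.png

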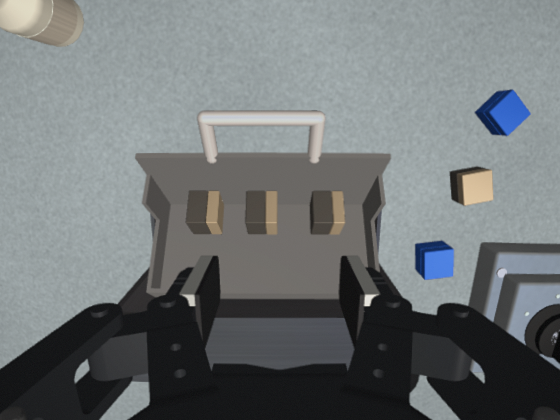

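All three stones have slid into the front corner at (205,212), (262,212) and (327,212). The bin is fully forward and the handle is at (262,117). I'll measure the stones in the bin's frame.

Run:
```python
from h import *
f=np.load("pics/w4.npz"); C=f["C"]; im=f["im"]; L=loc(C.reshape(-1,3)).reshape(C.shape)
x=L[...,0]+60; z=L[...,2]-25
fl=(abs(L[...,1])<100)&(z>10)&(x>40)&(x<70)&(L[...,2]<90); p=np.polyfit(x[fl],z[fl],1); print("floor slope",np.arctan(p[0]),p)
a=.65; xb=x*np.cos(a)+z*np.sin(a); zb=-x*np.sin(a)+z*np.cos(a)
Bf=np.dstack([xb,L[...,1],zb])
blobs((zb>24)&(zb<44)&(xb>6)&(xb<34)&(abs(L[...,1])<106),Bf,60)
```

```text
floor slope 0.6508734122153488 [ 0.76158348 -0.61460645]
937 [203. 211.] [ 21.8 -63.7  35.2] (array([ 20. , -64.9]), array([32.9, 28. ]), 90.0)
915 [261. 211.] [21.7 -4.4 35.4] (array([20. , -5.1]), array([28., 32.]), 0.0)
905 [327. 212.] [21.9 61.6 35.5] (array([20. , 62.3]), array([28. , 31.2]), 0.1)
70 [370. 208.] [ 16.6 105.9  34.6] (array([ 17.5, 105.7]), array([ 0.5, 22.8]), 90.0)
```

```bash
cat >> h.py <<'E'
def W(x,y,O,yaw):
    a=np.radians(yaw); return np.array([O[0]+x*np.cos(a)-y*np.sin(a),O[1]+x*np.sin(a)+y*np.cos(a)])
RK=((585,-194),10.5); MC=((590.5,221.8),8.8)
def pick(y,up=0): p=W(-59.3,y,*RK); go((*p,58.8+up),Rt(190.5,8,190.5),True)
def place(px,py,up=0,lean=29.2): p=W(px,py-3,*MC); go((*p,69.5+up),Rt(98.8,lean,278.8),True)
E
python3 -c "
from h import *
pick(62,70); pick(62)"
```

```text
t [ 0.0226  0.0545 -0.1601] dr [ 0.0246 -0.1426 -0.0036] rows 4.0 q [-22.  17.  11.  84.  -0. -32.] T 12.4 F [-0.   0.3  0.7]
t [ 0.0226  0.0545 -0.2301] dr [ 0.0246 -0.1426 -0.0036] rows 5.0 q [-22.  17.  11.  84.  -0. -32.] T 12.4 F [-0.   0.3  0.7]
```

>>> drive_tool:
  translation:
    - [0.023,0.054,-0.04]
    - [0.023,0.054,-0.08]
    - [0.023,0.054,-0.12]
    - [0.023,0.054,-0.16]
    - [0.023,0.054,-0.16]
    - [0.023,0.054,-0.19]
    - [0.023,0.054,-0.21]
    - [0.023,0.054,-0.23]
    - [0.023,0.054,-0.23]
  dr:
    - [0.0246,-0.1426,-0.004]
    - [0.0246,-0.1426,-0.004]
    - [0.0246,-0.1426,-0.004]
    - [0.0246,-0.1426,-0.004]
    - [0.0246,-0.1426,-0.004]
    - [0.0246,-0.1426,-0.004]
    - [0.0246,-0.1426,-0.004]
    - [0.0246,-0.1426,-0.004]
    - [0.0246,-0.1426,-0.004]
  grip: [0.08,0.08,0.08,0.08,0.08,0.08,0.08,0.08,0.08]

```text
time: 13.3
ee_pos: [521.8, -144.7, 42.9]
tool_rot: [[-0.973, -0.181, 0.145], [-0.179, 0.984, 0.025], [-0.147, -0.002, -0.989]]
contact_force: [1.9, -0.1, 1.8]
finger_gap: 46.1
finger_force: 0.0
```

>>> drive_tool:
  translation:
    - [0,0,0]
    - [0,0,0]
    - [0,0,0]
    - [0,0,0]
    - [0,0,0]
  dr:
    - [0,0,0]
    - [0,0,0]
    - [0,0,0]
    - [0,0,0]
    - [0,0,0]
  grip: [-1,-1,-1,-1,-1]

```text
time: 13.8
ee_pos: [521.4, -144.9, 44.2]
tool_rot: [[-0.973, -0.181, 0.145], [-0.18, 0.983, 0.023], [-0.147, -0.004, -0.989]]
contact_force: [1.3, -0.7, 6.8]
finger_gap: 30.9
finger_force: 60.1
```

>>> drive_tool:
  translation:
    - [0,0,0.05]
    - [0,0,0.1]
    - [0,0,0.15]
    - [0,0,0.18]
    - [0,0.05,0.18]
    - [0,0.1,0.18]
    - [0,0.15,0.18]
  dr:
    - [0,0,0]
    - [0,0,0]
    - [0,0,0]
    - [0,0,0]
    - [0,0,0]
    - [0,0,0]
    - [0,0,0]
  grip: [-1,-1,-1,-1,-1,-1,-1]

```text
time: 14.5
ee_pos: [518.6, 6.6, 222.3]
tool_rot: [[-0.974, -0.179, 0.14], [-0.178, 0.984, 0.024], [-0.142, -0.002, -0.99]]
contact_force: [0.7, -0.3, -1.4]
finger_gap: 30.9
finger_force: 60.0
```

```bash
python3 -c "
from h import *
print(status.read_state()['finger_gap'])
place(33.5,104,80); place(33.5,104,4)"
```

```text
30.909292353505922
t [ 0.0881  0.3292 -0.0891] dr [ 0.4219  0.5892 -1.5359] rows 12.0 q [ -0.  10.  -7.  65.   1. -10.] T 14.5 F [ 0.7 -0.3 -1.4]
t [ 0.0881  0.3292 -0.1651] dr [ 0.4219  0.5892 -1.5359] rows 12.0 q [ -0.  10.  -7.  65.   1. -10.] T 14.5 F [ 0.7 -0.3 -1.4]
```

>>> drive_tool:
  translation:
    - [0.01,0.03,0]
    - [0.02,0.06,0]
    - [0.03,0.1,0]
    - [0.04,0.14,0]
    - [0.05,0.18,0]
    - [0.06,0.22,0]
    - [0.07,0.26,0]
    - [0.08,0.3,-0.02]
    - [0.088,0.329,-0.05]
    - [0.088,0.329,-0.089]
    - [0.088,0.329,-0.089]
    - [0.088,0.329,-0.089]
  dr:
    - [0.422,0.589,-1.536]
    - [0.422,0.589,-1.536]
    - [0.422,0.589,-1.536]
    - [0.422,0.589,-1.536]
    - [0.422,0.589,-1.536]
    - [0.422,0.589,-1.536]
    - [0.422,0.589,-1.536]
    - [0.422,0.589,-1.536]
    - [0.422,0.589,-1.536]
    - [0.422,0.589,-1.536]
    - [0.422,0.589,-1.536]
    - [0.422,0.589,-1.536]
  grip: [-1,-1,-1,-1,-1,-1,-1,-1,-1,-1,-1,-1]

```text
time: 15.7
ee_pos: [605.0, 333.1, 128.9]
tool_rot: [[-0.127, 0.989, -0.081], [0.865, 0.151, 0.478], [0.485, -0.009, -0.875]]
contact_force: [-0.4, 0.3, 0.1]
finger_gap: 31.1
finger_force: 60.0
```

```bash
python3 -c "
from h import *
print(status.read_state()['finger_gap'])
place(33.5,104,4)"
```

```text
31.05609699846702
t [ 0.0018  0.0026 -0.0717] dr [ 0.0049 -0.0083  0.0023] rows 2.0 q [17. 36. 12. 63. 29. 99.] T 15.7 F [-0.4  0.3  0.1]
```

>>> drive_tool:
  translation:
    - [0.002,0.003,-0.03]
    - [0.002,0.003,-0.055]
    - [0.002,0.003,-0.066]
    - [0.002,0.003,-0.07]
    - [0.002,0.003,-0.073]
    - [0.002,0.003,-0.073]
  dr:
    - [0.005,-0.008,0]
    - [0.005,-0.008,0]
    - [0.005,-0.008,0]
    - [0.005,-0.008,0]
    - [0.005,-0.008,0]
    - [0.005,-0.008,0]
  grip: [-1,-1,-1,-1,-1,-1]

```text
time: 16.3
ee_pos: [610.6, 338.1, 61.1]
tool_rot: [[-0.14, 0.988, -0.066], [0.861, 0.155, 0.485], [0.489, 0.012, -0.872]]
contact_force: [0.7, 0.3, -0.2]
finger_gap: 31.3
finger_force: 60.1
```

>>> drive_tool:
  translation:
    - [0,0,0]
    - [0,0,0]
    - [0,0,0]
  dr:
    - [0,0,0]
    - [0,0,0]
    - [0,0,0]
  grip: [-1,-1,-1]

```text
time: 16.6
ee_pos: [610.6, 338.1, 61.2]
tool_rot: [[-0.14, 0.988, -0.065], [0.861, 0.155, 0.485], [0.49, 0.012, -0.872]]
contact_force: [-0.6, 0.0, -1.8]
finger_gap: 31.2
finger_force: 60.1
```

```bash
python3 -c "
from h import *
s=status.read_state(); print(s['finger_gap'],s['ee_pos'])
place(33.5,104,4)"
```

```text
31.20361015187625 [610.56546714 338.13086584  61.19175273]
t [-0.0038 -0.0024 -0.004 ] dr [-0.0038  0.0114 -0.0016] rows 1.0 q [17. 39.  8. 54. 29. 99.] T 16.6 F [-0.6  0.  -1.8]
```

>>> drive_tool:
  translation:
    - [-0.004,-0.003,-0.003]
    - [-0.004,-0.003,-0.005]
    - [-0.004,-0.003,-0.006]
    - [-0.004,-0.003,-0.006]
  dr:
    - [-0.004,0.011,0]
    - [-0.004,0.011,0]
    - [-0.004,0.011,0]
    - [-0.004,0.011,0]
  grip: [-1,-1,-1,-1]

```text
time: 17.0
ee_pos: [605.9, 334.9, 53.9]
tool_rot: [[-0.134, 0.988, -0.077], [0.863, 0.154, 0.481], [0.487, -0.002, -0.873]]
contact_force: [-0.2, 0.7, -0.3]
finger_gap: 30.9
finger_force: 60.1
```

```bash
python3 -c "
from h import *
s=status.read_state(); print(s['finger_gap'],s['ee_pos'])
place(33.5,104,4)"
```

```text
30.903758041745007 [605.90137694 334.88845691  53.85709132]
t [0.0009 0.0009 0.0033] dr [ 0.0008 -0.0016 -0.0015] rows 1.0 q [17. 39.  7. 54. 29. 99.] T 17.0 F [-0.2  0.7 -0.3]
```

>>> drive_tool:
  translation:
    - [0,0,-0.002]
    - [0,0,-0.002]
    - [0,0,-0.002]
    - [0,0,-0.002]
    - [0,0,-0.002]
  dr:
    - [0,0,0]
    - [0,0,0]
    - [0,0,0]
    - [0,0,0]
    - [0,0,0]
  grip: [-1,0.05,0.05,0.05,0.05]

```text
time: 17.5
ee_pos: [606.3, 335.1, 52.6]
tool_rot: [[-0.135, 0.988, -0.076], [0.863, 0.155, 0.482], [0.488, -0.001, -0.873]]
contact_force: [0.5, -0.3, -0.9]
finger_gap: 44.9
finger_force: 0.0
```

>>> drive_tool:
  translation:
    - [0,-0.02,0.04]
    - [0,-0.03,0.09]
    - [0,-0.03,0.14]
    - [-0.02,-0.07,0.16]
    - [-0.03,-0.12,0.17]
    - [-0.04,-0.17,0.18]
    - [-0.05,-0.21,0.18]
    - [-0.06,-0.25,0.18]
    - [-0.07,-0.29,0.18]
    - [-0.08,-0.33,0.18]
    - [-0.09,-0.33,0.18]
    - [-0.09,-0.33,0.18]
  dr:
    - [0,0,0]
    - [0,0,0]
    - [-0.422,-0.589,1.536]
    - [-0.422,-0.589,1.536]
    - [-0.422,-0.589,1.536]
    - [-0.422,-0.589,1.536]
    - [-0.422,-0.589,1.536]
    - [-0.422,-0.589,1.536]
    - [-0.422,-0.589,1.536]
    - [-0.422,-0.589,1.536]
    - [-0.422,-0.589,1.536]
    - [-0.422,-0.589,1.536]
  grip: [0.05,0.05,0.05,0.05,0.05,0.05,0.05,0.08,0.08,0.08,0.08,0.08]

```text
time: 18.7
ee_pos: [515.3, 3.6, 232.8]
tool_rot: [[-0.997, -0.003, 0.081], [0.001, 0.999, 0.05], [-0.081, 0.05, -0.995]]
contact_force: [-0.1, 0.6, -0.3]
finger_gap: 46.1
finger_force: 0.0
```

```bash
cat >> h.py <<'E'
def tray():
    im,d,m=grab("top"); C=cloud(d,m); L=loc(C.reshape(-1,3),*MC).reshape(C.shape)
    print("tray blobs (machine frame)"); return blobs((abs(L[...,0])<75)&(L[...,1]>5)&(L[...,1]<145)&(L[...,2]>58)&(L[...,2]<100),L,8)
E
python3 - <<'E'
from h import *
tray(); dialcheck(); pick(-4.7,90); pick(-4.7)
E
```

```text
tray blobs (machine frame)
91 [184. 193.] [ 32.9 105.1  75.1] (array([ 33.6, 106. ]), array([35.6, 32.8]), 85.3)
bar 47 [599.3 145.  108.8] ((603.2705078125, 145.76463317871094), (30.490516662597656, 45.71500778198242), 67.96585845947266)
flange 114 [601.9 143.   89. ] ((603.1245727539062, 145.26821899414062), (54.33655548095703, 54.90015411376953), 83.35160064697266)
t [ 0.015  -0.2142 -0.1029] dr [-0.0459 -0.0637  0.1816] rows 5.0 q [-1. 12. -2. 71.  3. -1.] T 18.8 F [-0.5  0.4  0.2]
t [ 0.015  -0.2142 -0.1929] dr [-0.0459 -0.0637  0.1816] rows 6.0 q [-1. 12. -2. 71.  3. -1.] T 18.8 F [-0.5  0.4  0.2]
```

Stone 1 sits flat in pocket A. Now the middle stone.

>>> drive_tool:
  translation:
    - [0.003,-0.045,0]
    - [0.006,-0.09,0]
    - [0.009,-0.135,0]
    - [0.012,-0.18,0]
    - [0.015,-0.214,0]
    - [0.015,-0.214,-0.04]
    - [0.015,-0.214,-0.08]
    - [0.015,-0.214,-0.12]
    - [0.015,-0.214,-0.155]
    - [0.015,-0.214,-0.18]
    - [0.015,-0.214,-0.19]
    - [0.015,-0.214,-0.19]
  dr:
    - [-0.046,-0.064,0.182]
    - [-0.046,-0.064,0.182]
    - [-0.046,-0.064,0.182]
    - [-0.046,-0.064,0.182]
    - [-0.046,-0.064,0.182]
    - [-0.046,-0.064,0.182]
    - [-0.046,-0.064,0.182]
    - [-0.046,-0.064,0.182]
    - [-0.046,-0.064,0.182]
    - [-0.046,-0.064,0.182]
    - [-0.046,-0.064,0.182]
    - [-0.046,-0.064,0.182]
  grip: [0.08,0.08,0.08,0.08,0.08,0.08,0.08,0.08,0.08,0.08,0.08,0.08]

```text
time: 20.0
ee_pos: [530.4, -208.5, 40.7]
tool_rot: [[-0.975, -0.181, 0.132], [-0.179, 0.983, 0.027], [-0.135, 0.002, -0.991]]
contact_force: [-0.0, -0.6, -0.3]
finger_gap: 46.1
finger_force: 0.0
```

>>> drive_tool:
  translation:
    - [0,0,0]
    - [0,0,0]
    - [0,0,0]
    - [0,0,0]
    - [0,0,0]
  dr:
    - [0,0,0]
    - [0,0,0]
    - [0,0,0]
    - [0,0,0]
    - [0,0,0]
  grip: [-1,-1,-1,-1,-1]

```text
time: 20.5
ee_pos: [532.4, -209.4, 43.7]
tool_rot: [[-0.973, -0.183, 0.139], [-0.181, 0.983, 0.024], [-0.141, -0.002, -0.99]]
contact_force: [-0.7, -0.0, 4.1]
finger_gap: 30.9
finger_force: 59.7
```

>>> drive_tool:
  translation:
    - [0,0,0.05]
    - [0,0,0.1]
    - [0,0,0.15]
    - [0,0.02,0.18]
    - [0,0.07,0.18]
    - [0,0.12,0.18]
    - [0,0.17,0.18]
    - [0,0.215,0.18]
    - [0,0.215,0.18]
  dr:
    - [0,0,0]
    - [0,0,0]
    - [0,0,0]
    - [0,0,0]
    - [0,0,0]
    - [0,0,0]
    - [0,0,0]
    - [0,0,0]
    - [0,0,0]
  grip: [-1,-1,-1,-1,-1,-1,-1,-1,-1]

```text
time: 21.4
ee_pos: [530.2, 11.2, 222.3]
tool_rot: [[-0.972, -0.19, 0.135], [-0.188, 0.982, 0.028], [-0.138, 0.001, -0.99]]
contact_force: [-0.5, 0.7, 0.4]
finger_gap: 31.0
finger_force: 60.0
```

```bash
python3 -c "
from h import *
print(status.read_state()['finger_gap'])
place(-33.5,104,80)"
```

```text
31.034831838950563
t [ 0.0103  0.3143 -0.0891] dr [ 0.4132  0.5904 -1.5463] rows 12.0 q [  0.  11.  -5.  66.   2. -11.] T 21.4 F [-0.5  0.7  0.4]
```

>>> drive_tool:
  translation:
    - [0.0,0.03,0]
    - [0.0,0.06,0]
    - [0.0,0.1,0]
    - [0.0,0.14,0]
    - [0.005,0.18,0]
    - [0.005,0.22,0]
    - [0.01,0.26,0]
    - [0.01,0.3,-0.02]
    - [0.01,0.314,-0.05]
    - [0.01,0.314,-0.089]
    - [0.01,0.314,-0.089]
    - [0.01,0.314,-0.089]
  dr:
    - [0.413,0.59,-1.546]
    - [0.413,0.59,-1.546]
    - [0.413,0.59,-1.546]
    - [0.413,0.59,-1.546]
    - [0.413,0.59,-1.546]
    - [0.413,0.59,-1.546]
    - [0.413,0.59,-1.546]
    - [0.413,0.59,-1.546]
    - [0.413,0.59,-1.546]
    - [0.413,0.59,-1.546]
    - [0.413,0.59,-1.546]
    - [0.413,0.59,-1.546]
  grip: [-1,-1,-1,-1,-1,-1,-1,-1,-1,-1,-1,-1]

```text
time: 22.6
ee_pos: [539.4, 317.9, 130.0]
tool_rot: [[-0.119, 0.99, -0.081], [0.866, 0.143, 0.48], [0.486, -0.014, -0.874]]
contact_force: [0.2, -0.4, -0.7]
finger_gap: 31.0
finger_force: 60.0
```

>>> drive_tool:
  translation:
    - [0,0,-0.03]
    - [0,0,-0.05]
    - [0,0,-0.06]
    - [0,0,-0.06]
    - [0,0,-0.06]
  dr:
    - [0,0,0]
    - [0,0,0]
    - [0,0,0]
    - [0,0,0]
    - [0,0,0]
  grip: [-1,-1,-1,-1,-1]

```text
time: 23.1
ee_pos: [541.7, 319.9, 73.9]
tool_rot: [[-0.127, 0.989, -0.077], [0.864, 0.148, 0.481], [0.487, -0.005, -0.873]]
contact_force: [-0.1, 0.1, 0.2]
finger_gap: 31.2
finger_force: 60.0
```

```bash
python3 -c "
from h import *
s=status.read_state(); print(s['finger_gap'],s['ee_pos'])
place(-33.5,104,2)"
```

```text
31.212336147540505 [541.69591278 319.88123474  73.86214803]
t [-0.0011  0.0056 -0.0187] dr [ 0.0014 -0.0053  0.0052] rows 1.0 q [ 17.  32.  -4.  50.  29. 100.] T 23.1 F [-0.1  0.1  0.2]
```

>>> drive_tool:
  translation:
    - [-0.001,0.005,-0.01]
    - [-0.001,0.005,-0.018]
    - [-0.001,0.005,-0.02]
    - [-0.001,0.005,-0.021]
    - [-0.001,0.005,-0.021]
  dr:
    - [0,0,0.005]
    - [0,0,0.005]
    - [0,0,0.005]
    - [0,0,0.005]
    - [0,0,0.005]
  grip: [-1,-1,-1,-1,-1]

```text
time: 23.6
ee_pos: [540.0, 325.0, 52.2]
tool_rot: [[-0.131, 0.988, -0.08], [0.863, 0.153, 0.481], [0.487, -0.006, -0.873]]
contact_force: [-0.8, 0.4, -0.1]
finger_gap: 31.3
finger_force: 60.0
```

>>> drive_tool:
  translation:
    - [0,0,0]
    - [0,0,0]
    - [0,0,0]
    - [0,0,0]
  dr:
    - [0,0,0]
    - [0,0,0]
    - [0,0,0]
    - [0,0,0]
  grip: [0.05,0.05,0.05,0.05]

```text
time: 24.0
ee_pos: [540.3, 325.0, 52.6]
tool_rot: [[-0.131, 0.988, -0.079], [0.863, 0.153, 0.481], [0.487, -0.006, -0.873]]
contact_force: [-0.9, -0.8, 0.9]
finger_gap: 44.8
finger_force: 0.0
```

>>> drive_tool:
  translation:
    - [0,-0.02,0.04]
    - [0,-0.03,0.09]
    - [0,-0.03,0.14]
    - [0,-0.07,0.16]
    - [0,-0.12,0.17]
    - [0,-0.17,0.18]
    - [-0.01,-0.21,0.18]
    - [-0.01,-0.25,0.18]
    - [-0.01,-0.29,0.18]
    - [-0.01,-0.32,0.18]
    - [-0.01,-0.32,0.18]
    - [-0.01,-0.32,0.18]
  dr:
    - [0,0,0]
    - [0,0,0]
    - [-0.413,-0.59,1.546]
    - [-0.413,-0.59,1.546]
    - [-0.413,-0.59,1.546]
    - [-0.413,-0.59,1.546]
    - [-0.413,-0.59,1.546]
    - [-0.413,-0.59,1.546]
    - [-0.413,-0.59,1.546]
    - [-0.413,-0.59,1.546]
    - [-0.413,-0.59,1.546]
    - [-0.413,-0.59,1.546]
  grip: [0.05,0.05,0.05,0.05,0.05,0.05,0.05,0.08,0.08,0.08,0.08,0.08]

```text
time: 25.2
ee_pos: [530.4, 3.9, 232.5]
tool_rot: [[-0.997, -0.003, 0.075], [0.001, 0.999, 0.052], [-0.075, 0.051, -0.996]]
contact_force: [-1.3, 0.5, 0.1]
finger_gap: 46.3
finger_force: 0.0
```

Run:
```python
from h import *
tray(); pick(-64.3,90); pick(-64.3)
```

```text
tray blobs (machine frame)
90 [185. 193.] [ 33.  105.2  75.5] (array([ 34.4, 105.4]), array([33.7, 32.8]), 87.3)
95 [188. 211.] [-34.1 104.3  76.7] (array([-32.8, 104.9]), array([34.1, 33.4]), 85.8)
t [ 0.0117 -0.2726 -0.1026] dr [-0.0448 -0.0683  0.1734] rows 6.0 q [-1. 14.  0. 72.  3. -1.] T 25.2 F [-2.9 -0.3  0.1]
t [ 0.0117 -0.2726 -0.1926] dr [-0.0448 -0.0683  0.1734] rows 7.0 q [-1. 14.  0. 72.  3. -1.] T 25.2 F [-2.9 -0.3  0.1]
```

Stone 2 is flat in pocket B. Third bin stone next.

>>> drive_tool:
  translation:
    - [0.003,-0.045,0]
    - [0.006,-0.09,0]
    - [0.009,-0.135,0]
    - [0.012,-0.18,0]
    - [0.012,-0.225,0]
    - [0.012,-0.272,0]
    - [0.012,-0.272,-0.05]
    - [0.012,-0.272,-0.09]
    - [0.012,-0.272,-0.13]
    - [0.012,-0.272,-0.165]
    - [0.012,-0.272,-0.19]
    - [0.012,-0.272,-0.19]
  dr:
    - [-0.045,-0.068,0.173]
    - [-0.045,-0.068,0.173]
    - [-0.045,-0.068,0.173]
    - [-0.045,-0.068,0.173]
    - [-0.045,-0.068,0.173]
    - [-0.045,-0.068,0.173]
    - [-0.045,-0.068,0.173]
    - [-0.045,-0.068,0.173]
    - [-0.045,-0.068,0.173]
    - [-0.045,-0.068,0.173]
    - [-0.045,-0.068,0.173]
    - [-0.045,-0.068,0.173]
  grip: [0.08,0.08,0.08,0.08,0.08,0.08,0.08,0.08,0.08,0.08,0.08,0.08]

```text
time: 26.45
ee_pos: [545.7, -266.7, 41.6]
tool_rot: [[-0.975, -0.174, 0.139], [-0.172, 0.985, 0.027], [-0.141, 0.002, -0.99]]
contact_force: [5.0, 0.9, 1.8]
finger_gap: 45.8
finger_force: 0.0
```

>>> drive_tool:
  translation:
    - [0,0,0]
    - [0,0,0]
    - [0,0,0]
    - [0,0,0]
    - [0,0,0]
    - [0,0,0]
  dr:
    - [0,0,0]
    - [0,0,0]
    - [0,0,0]
    - [0,0,0]
    - [0,0,0]
    - [0,0,0]
  grip: [0.08,-1,-1,-1,-1,-1]

```text
time: 27.05
ee_pos: [544.4, -267.4, 44.0]
tool_rot: [[-0.975, -0.173, 0.138], [-0.171, 0.985, 0.025], [-0.14, 0.001, -0.99]]
contact_force: [5.1, 0.5, 2.6]
finger_gap: 31.0
finger_force: 59.6
```

>>> drive_tool:
  translation:
    - [0,0,0.05]
    - [0,0,0.1]
    - [0,0,0.15]
    - [0,0.02,0.18]
    - [0,0.07,0.18]
    - [0,0.12,0.18]
    - [0,0.17,0.18]
    - [0,0.22,0.18]
    - [0,0.27,0.18]
    - [0,0.27,0.18]
  dr:
    - [0,0,0]
    - [0,0,0]
    - [0,0,0]
    - [0,0,0]
    - [0,0,0]
    - [0,0,0]
    - [0,0,0]
    - [0,0,0]
    - [0,0,0]
    - [0,0,0]
  grip: [-1,-1,-1,-1,-1,-1,-1,-1,-1,-1]

```text
time: 28.05
ee_pos: [539.8, 8.2, 221.2]
tool_rot: [[-0.975, -0.18, 0.129], [-0.178, 0.984, 0.028], [-0.131, 0.004, -0.991]]
contact_force: [0.1, -0.0, -0.7]
finger_gap: 31.0
finger_force: 60.0
```

```bash
python3 -c "
from h import *
print(status.read_state()['finger_gap'])
place(33.5,46,80)"
```

```text
31.028090974710658
t [ 0.0758  0.2702 -0.088 ] dr [ 0.4094  0.5835 -1.5372] rows 12.0 q [ -0.  13.  -3.  67.   2. -10.] T 28.1 F [ 0.1 -0.  -0.7]
```

>>> drive_tool:
  translation:
    - [0.0,0.03,0]
    - [0.0,0.06,0]
    - [0.01,0.1,0]
    - [0.02,0.14,0]
    - [0.03,0.17,0]
    - [0.04,0.2,0]
    - [0.05,0.23,0]
    - [0.06,0.25,0]
    - [0.076,0.27,-0.02]
    - [0.076,0.27,-0.05]
    - [0.076,0.27,-0.088]
    - [0.076,0.27,-0.088]
  dr:
    - [0.409,0.583,-1.537]
    - [0.409,0.583,-1.537]
    - [0.409,0.583,-1.537]
    - [0.409,0.583,-1.537]
    - [0.409,0.583,-1.537]
    - [0.409,0.583,-1.537]
    - [0.409,0.583,-1.537]
    - [0.409,0.583,-1.537]
    - [0.409,0.583,-1.537]
    - [0.409,0.583,-1.537]
    - [0.409,0.583,-1.537]
    - [0.409,0.583,-1.537]
  grip: [-1,-1,-1,-1,-1,-1,-1,-1,-1,-1,-1,-1]

```text
time: 29.25
ee_pos: [611.9, 269.0, 124.4]
tool_rot: [[-0.112, 0.989, -0.092], [0.87, 0.142, 0.473], [0.481, -0.027, -0.876]]
contact_force: [-0.9, 0.3, -2.0]
finger_gap: 30.9
finger_force: 60.0
```

>>> drive_tool:
  translation:
    - [0,0,-0.03]
    - [0,0,-0.05]
    - [0,0,-0.06]
    - [0,0,-0.06]
    - [0,0,-0.06]
  dr:
    - [0,0,0]
    - [0,0,0]
    - [0,0,0]
    - [0,0,0]
    - [0,0,0]
  grip: [-1,-1,-1,-1,-1]

```text
time: 29.75
ee_pos: [618.3, 272.5, 74.6]
tool_rot: [[-0.127, 0.989, -0.077], [0.866, 0.148, 0.477], [0.484, -0.006, -0.875]]
contact_force: [1.1, 0.2, 0.1]
finger_gap: 30.9
finger_force: 60.0
```

```bash
python3 -c "
from h import *
s=status.read_state(); print(s['finger_gap'],s['ee_pos'])
place(33.5,46,0)"
```

```text
30.854148928456954 [618.34257068 272.54689711  74.60057201]
t [-0.0027  0.0059 -0.0214] dr [ 0.0058 -0.0053  0.005 ] rows 1.0 q [11. 39.  9. 59. 29. 93.] T 29.8 F [1.1 0.2 0.1]
```

>>> drive_tool:
  translation:
    - [-0.003,0.006,-0.01]
    - [-0.003,0.006,-0.018]
    - [-0.003,0.006,-0.02]
    - [-0.003,0.006,-0.021]
    - [-0.003,0.006,-0.021]
  dr:
    - [0.005,-0.005,0.005]
    - [0.005,-0.005,0.005]
    - [0.005,-0.005,0.005]
    - [0.005,-0.005,0.005]
    - [0.005,-0.005,0.005]
  grip: [-1,-1,-1,-1,-1]

```text
time: 30.25
ee_pos: [615.5, 278.9, 53.7]
tool_rot: [[-0.134, 0.988, -0.074], [0.863, 0.153, 0.482], [0.487, 0.0, -0.873]]
contact_force: [0.2, -0.0, -0.3]
finger_gap: 31.3
finger_force: 60.0
```

>>> drive_tool:
  translation:
    - [0,0,0]
    - [0,0,0]
    - [0,0,0]
    - [0,0,0]
  dr:
    - [0,0,0]
    - [0,0,0]
    - [0,0,0]
    - [0,0,0]
  grip: [0.05,0.05,0.05,0.05]

```text
time: 30.65
ee_pos: [615.3, 279.0, 53.6]
tool_rot: [[-0.134, 0.988, -0.075], [0.863, 0.154, 0.482], [0.487, 0.0, -0.873]]
contact_force: [-0.7, 0.0, -0.1]
finger_gap: 44.7
finger_force: 0.0
```

>>> drive_tool:
  translation:
    - [0,-0.02,0.04]
    - [0,-0.03,0.09]
    - [0,-0.03,0.14]
    - [-0.02,-0.07,0.16]
    - [-0.05,-0.12,0.18]
    - [-0.08,-0.17,0.19]
    - [-0.11,-0.21,0.19]
    - [-0.14,-0.24,0.19]
    - [-0.16,-0.25,0.19]
    - [-0.16,-0.25,0.19]
    - [-0.16,-0.25,0.19]
    - [-0.16,-0.25,0.19]
  dr:
    - [0,0,0]
    - [0,0,0]
    - [-0.409,-0.583,1.537]
    - [-0.409,-0.583,1.537]
    - [-0.409,-0.583,1.537]
    - [-0.409,-0.583,1.537]
    - [-0.409,-0.583,1.537]
    - [-0.409,-0.583,1.537]
    - [-0.409,-0.583,1.537]
    - [-0.409,-0.583,1.537]
    - [-0.409,-0.583,1.537]
    - [-0.409,-0.583,1.537]
  grip: [0.05,0.05,0.05,0.05,0.05,0.05,0.05,0.08,0.08,0.08,0.08,0.08]

```text
time: 31.85
ee_pos: [455.1, 28.8, 243.9]
tool_rot: [[-0.997, -0.009, 0.073], [-0.005, 0.998, 0.056], [-0.073, 0.055, -0.996]]
contact_force: [0.3, -0.0, 0.4]
finger_gap: 46.0
finger_force: 0.0
```

Run:
```python
from h import *
tray(); dialcheck()
im,d,m=grab("wrist","w5.png"); C=cloud(d,m); z=C[...,2]; hsv=cv2.cvtColor(im,cv2.COLOR_RGB2HSV)
print("tan"); blobs((hsv[...,0]>8)&(hsv[...,0]<28)&(hsv[...,1]>50)&(hsv[...,2]>90)&(z>22)&(z<45)&(C[...,0]>300)&(C[...,1]<110),C,100)
im,d,m=grab("side"); C=cloud(d,m); z=C[...,2]; hsv=cv2.cvtColor(im,cv2.COLOR_RGB2HSV)
blobs((hsv[...,0]>8)&(hsv[...,0]<28)&(hsv[...,1]>50)&(hsv[...,2]>110)&(z>26)&(z<45)&(C[...,0]>300)&(C[...,1]<110)&(C[...,1]>-80),C,20)
```

```text
tray blobs (machine frame)
100 [200. 191.] [32.8 48.9 75.1] (array([34.8, 48.9]), array([36.3, 33.3]), 83.2)
89 [184. 193.] [ 33.2 105.9  75.3] (array([ 34.4, 106. ]), array([34.4, 33.5]), 86.7)
94 [187. 211.] [-33.5 104.9  76.2] (array([-32.7, 105.2]), array([33.9, 32.9]), 86.3)
bar 48 [605.8 147.9 111. ] ((604.864990234375, 141.3014678955078), (50.46318435668945, 27.06661033630371), 16.212650299072266)
flange 118 [602.1 139.9  89.5] ((603.1532592773438, 146.7786407470703), (54.30161666870117, 53.05717086791992), 10.402688980102539)
tan
1245 [327. 152.] [436.4  88.8  30.3] (array([437.2,  89.3]), array([35.7, 35.2]), 20.0)
111 [251. 222.] [437.6  88.8  34.7] (array([438.1,  90.1]), array([37. , 37.8]), 21.3)
```

View pics/w5.png

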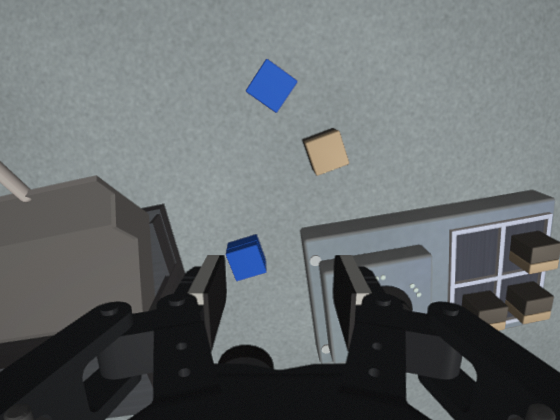

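Stone_d has been knocked to (327,152), measured at (437,89) with yaw 20°. Three stones are flat in the tray at (535,252), (485,308) and (530,300), and the bin is empty. I'll grasp stone_d with the tool vertical.

```bash
python3 -c "
from h import *
go((437,89,110),Rt(110))"
```

```text
t [-0.018   0.0598 -0.1337] dr [-0.0074  0.0958 -1.2203] rows 9.0 q [ 2.  5. -9. 72.  3.  2.] T 32.0 F [-0.4  0.2 -0. ]
```

>>> drive_tool:
  translation:
    - [-0.018,0.06,-0.02]
    - [-0.018,0.06,-0.04]
    - [-0.018,0.06,-0.06]
    - [-0.018,0.06,-0.08]
    - [-0.018,0.06,-0.1]
    - [-0.018,0.06,-0.12]
    - [-0.018,0.06,-0.134]
    - [-0.018,0.06,-0.134]
    - [-0.018,0.06,-0.134]
    - [-0.018,0.06,-0.134]
    - [-0.018,0.06,-0.134]
  dr:
    - [-0.007,0.096,-1.22]
    - [-0.007,0.096,-1.22]
    - [-0.007,0.096,-1.22]
    - [-0.007,0.096,-1.22]
    - [-0.007,0.096,-1.22]
    - [-0.007,0.096,-1.22]
    - [-0.007,0.096,-1.22]
    - [-0.007,0.096,-1.22]
    - [-0.007,0.096,-1.22]
    - [-0.007,0.096,-1.22]
    - [-0.007,0.096,-1.22]
  grip: [0.25,0.25,0.25,0.25,0.25,0.25,0.25,0.25,0.25,0.25,0.25]

```text
time: 33.15
ee_pos: [437.5, 88.9, 109.1]
tool_rot: [[-0.344, 0.939, -0.001], [0.939, 0.344, 0.0], [0.001, -0.001, -1.0]]
contact_force: [-0.1, -0.5, -0.8]
finger_gap: 53.5
finger_force: 0.0
```

```bash
python3 -c "
from h import *
go((437,89,7),Rt(110))
im,d,m=grab('wrist'); C=cloud(d,m); z=C[...,2]; hsv=cv2.cvtColor(im,cv2.COLOR_RGB2HSV)
blobs((hsv[...,0]>8)&(hsv[...,0]<28)&(hsv[...,1]>50)&(hsv[...,2]>90)&(z>22)&(z<45)&(C[...,0]>300)&(C[...,1]<150),C,100)"
```

```text
t [-5.000e-04  1.000e-04 -1.021e-01] dr [-0.0004 -0.0014 -0.0022] rows 3.0 q [ 11.  13. -20.  57.   0.  81.] T 33.1 F [-0.1 -0.5 -0.8]
3014 [281. 219.] [437.1  90.9  30.1] (array([437.4,  89.7]), array([35.5, 36.2]), 21.1)
```

>>> drive_tool:
  translation:
    - [0,0,-0.04]
    - [0,0,-0.07]
    - [0,0,-0.09]
    - [0,0,-0.102]
    - [0,0,-0.102]
    - [0,0,-0.102]
    - [0,0,-0.102]
    - [0,0,-0.102]
    - [0,0,-0.102]
    - [0,0,-0.102]
  dr:
    - [0,0,0]
    - [0,0,0]
    - [0,0,0]
    - [0,0,0]
    - [0,0,0]
    - [0,0,0]
    - [0,0,0]
    - [0,0,0]
    - [0,0,0]
    - [0,0,0]
  grip: [0.25,0.25,0.25,0.25,0.25,-1,-1,-1,-1,-1]

```text
time: 34.2
ee_pos: [437.8, 89.1, 8.1]
tool_rot: [[-0.344, 0.939, 0.001], [0.939, 0.344, 0.001], [0.0, 0.001, -1.0]]
contact_force: [-0.4, -0.6, 5.1]
finger_gap: 35.0
finger_force: 60.6
```

>>> drive_tool:
  translation:
    - [0,0,0.05]
    - [0,0,0.1]
    - [0,0,0.13]
    - [0,0,0.13]
  dr:
    - [0,0,0]
    - [0,0,0]
    - [0,0,0]
    - [0,0,0]
  grip: [-1,-1,-1,-1]

```text
time: 34.6
ee_pos: [440.6, 89.7, 142.0]
tool_rot: [[-0.345, 0.939, 0.009], [0.939, 0.345, 0.002], [-0.001, 0.009, -1.0]]
contact_force: [0.1, 0.1, -1.2]
finger_gap: 34.7
finger_force: 60.6
```

```bash
python3 -c "
from h import *
print(status.read_state()['finger_gap'])
go((*W(-33.5,46,*MC),110),Rt(98.8))"
```

```text
34.656645958393284
t [ 0.1097  0.1724 -0.032 ] dr [-0.0013  0.0094 -0.1982] rows 5.0 q [ 11.  11. -17.  61.   0.  81.] T 34.6 F [ 0.1  0.1 -1.2]
```

>>> drive_tool:
  translation:
    - [0.03,0.04,0]
    - [0.055,0.08,0]
    - [0.08,0.12,0]
    - [0.11,0.172,0]
    - [0.11,0.172,-0.03]
    - [0.11,0.172,-0.05]
    - [0.11,0.172,-0.06]
    - [0.11,0.172,-0.06]
  dr:
    - [0,0.009,-0.198]
    - [0,0.009,-0.198]
    - [0,0.009,-0.198]
    - [0,0.009,-0.198]
    - [0,0.009,-0.198]
    - [0,0.009,-0.198]
    - [0,0.009,-0.198]
    - [0,0.009,-0.198]
  grip: [-1,-1,-1,-1,-1,-1,-1,-1]

```text
time: 35.4
ee_pos: [544.9, 259.8, 74.2]
tool_rot: [[-0.153, 0.988, -0.015], [0.988, 0.153, -0.002], [0.001, -0.015, -1.0]]
contact_force: [0.7, -1.2, -0.7]
finger_gap: 34.8
finger_force: 60.5
```

```bash
python3 -c "
from h import *
print(status.read_state()['finger_gap'],status.read_state()['ee_pos'])
go((*W(-33.5,46,*MC),49),Rt(98.8))"
```

```text
34.8370813493449 [544.86311997 259.83085388  74.17837175]
t [ 0.0055  0.0023 -0.0252] dr [ 0.0016 -0.0153 -0.    ] rows 1.0 q [ 25.  32.   4.  62.   0. 107.] T 35.4 F [ 0.7 -1.2 -0.7]
```

>>> drive_tool:
  translation:
    - [0.005,0.002,-0.01]
    - [0.005,0.002,-0.018]
    - [0.005,0.002,-0.018]
    - [0.005,0.002,-0.018]
  dr:
    - [0.001,-0.015,0]
    - [0.001,-0.015,0]
    - [0.001,-0.015,0]
    - [0.001,-0.015,0]
  grip: [-1,-1,-1,-1]

```text
time: 35.8
ee_pos: [552.1, 262.7, 59.8]
tool_rot: [[-0.153, 0.988, 0.006], [0.988, 0.153, 0.002], [0.001, 0.006, -1.0]]
contact_force: [-0.5, -0.5, -1.5]
finger_gap: 34.9
finger_force: 60.5
```

```bash
python3 -c "
from h import *
print(status.read_state()['finger_gap'],status.read_state()['ee_pos'])
go((*W(-33.5,46,*MC),49),Rt(98.8))"
```

```text
34.860108033118124 [552.11919112 262.6793555   59.84693087]
t [-0.0018 -0.0005 -0.0108] dr [-0.0023  0.0055  0.0004] rows 1.0 q [ 25.  33.   2.  59.  -0. 107.] T 35.8 F [-0.5 -0.5 -1.5]
```

>>> drive_tool:
  translation:
    - [-0.002,0,-0.005]
    - [-0.002,0,-0.01]
    - [-0.002,0,-0.011]
    - [-0.002,0,-0.011]
    - [-0.002,0,-0.011]
  dr:
    - [-0.002,0.005,0]
    - [-0.002,0.005,0]
    - [-0.002,0.005,0]
    - [-0.002,0.005,0]
    - [-0.002,0.005,0]
  grip: [-1,-1,-1,-1,-1]

```text
time: 36.3
ee_pos: [550.0, 263.0, 48.2]
tool_rot: [[-0.153, 0.988, 0.0], [0.988, 0.153, 0.0], [0.0, 0.0, -1.0]]
contact_force: [0.0, -0.2, -1.2]
finger_gap: 34.8
finger_force: 60.6
```

>>> drive_tool:
  translation:
    - [0,0,0]
    - [0,0,0]
    - [0,0,0]
    - [0,0,0.04]
    - [0,0,0.09]
    - [0,0,0.14]
    - [-0.03,-0.04,0.18]
    - [-0.06,-0.08,0.18]
    - [-0.09,-0.12,0.18]
    - [-0.12,-0.16,0.18]
    - [-0.15,-0.2,0.18]
    - [-0.15,-0.24,0.18]
  dr:
    - [0,0,0]
    - [0,0,0]
    - [0,0,0]
    - [0,0,0]
    - [0,0,0]
    - [0,0,0]
    - [0,0,1.6]
    - [0,0,1.6]
    - [0,0,1.6]
    - [0,0,1.6]
    - [0,0,1.6]
    - [0,0,1.6]
  grip: [0.1,0.1,0.1,0.1,0.1,0.1,0.1,0.1,0.1,0,-0.3,-0.5]

```text
time: 37.5
ee_pos: [398.8, 31.4, 228.7]
tool_rot: [[-0.857, 0.515, -0.0], [0.515, 0.857, 0.001], [0.001, 0.0, -1.0]]
contact_force: [1.7, -0.2, -0.3]
finger_gap: 21.3
finger_force: 0.0
```

Run:
```python
from h import *
tray(); dialcheck(); go((*W(-188,0,*RK),220),Rt(190.5))
for f in np.r_[.65:-.03:-.08,-.01]:
    c,s=np.cos(f),np.sin(f); x=-60-15*c-135*s-17; z=25-15*s+135*c-10
    p=np.r_[W(x,0,*RK),z]-np.r_[W(-188,0,*RK),113]; print(round(f,2),(p/1000).round(3).tolist())
```

```text
tray blobs (machine frame)
97 [200. 190.] [33.  49.2 76. ] (array([34.5, 50.1]), array([38.3, 32.5]), 84.2)
91 [185. 193.] [ 31.8 104.9  76.8] (array([ 33.5, 108.4]), array([39.7, 32.3]), 86.6)
108 [204. 208.] [-33.1  45.3  72.1] (array([-31.7,  46.1]), array([36.7, 36.1]), 89.2)
94 [187. 211.] [-34.1 105.4  75.4] (array([-32.2, 105.9]), array([33.3, 34.3]), 0.4)
bar 47 [601.2 147.4 109.8] ((602.7608032226562, 146.63763427734375), (34.80416488647461, 41.27118682861328), 63.79907989501953)
flange 111 [601.6 142.9  88.5] ((603.9083251953125, 146.7989501953125), (55.234954833984375, 52.55509948730469), 26.41849136352539)
t [-0.0005 -0.2573 -0.009 ] dr [3.000e-04 1.400e-03 7.358e-01] rows 6.0 q [  4.   3. -13.  74.  -0.  36.] T 37.6 F [0.7 0.8 0.5]
0.65 [0.017, 0.003, 0.0]
0.57 [0.025, 0.005, 0.008]
0.49 [0.034, 0.006, 0.014]
0.41 [0.043, 0.008, 0.02]
0.33 [0.052, 0.01, 0.025]
0.25 [0.062, 0.011, 0.029]
0.17 [0.072, 0.013, 0.033]
0.09 [0.083, 0.015, 0.035]
0.01 [0.093, 0.017, 0.037]
-0.01 [0.096, 0.018, 0.037]
```

All four stones are flat in their own pockets. Now I'll push the bin home from the front of the handle.

>>> drive_tool:
  translation:
    - [0,-0.05,0]
    - [0,-0.1,0]
    - [0,-0.15,0]
    - [0,-0.2,0]
    - [0,-0.257,0]
    - [0,-0.257,-0.01]
    - [0,-0.257,-0.05]
    - [0,-0.257,-0.09]
    - [0,-0.257,-0.116]
    - [0,-0.257,-0.116]
  dr:
    - [0,0,0.736]
    - [0,0,0.736]
    - [0,0,0.736]
    - [0,0,0.736]
    - [0,0,0.736]
    - [0,0,0.736]
    - [0,0,0.736]
    - [0,0,0.736]
    - [0,0,0.736]
    - [0,0,0.736]
  grip: [-0.5,-0.5,-0.5,-0.5,-0.5,-0.5,-0.5,-0.5,-0.5,-0.5]

```text
time: 38.6
ee_pos: [399.7, -222.7, 108.8]
tool_rot: [[-0.983, -0.186, -0.007], [-0.186, 0.983, 0.005], [0.006, 0.006, -1.0]]
contact_force: [-0.1, 0.0, 1.2]
finger_gap: 21.5
finger_force: 0.0
```

>>> drive_tool:
  translation:
    - [0.017,0.003,0]
    - [0.025,0.005,0.008]
    - [0.034,0.006,0.014]
    - [0.043,0.008,0.02]
    - [0.052,0.01,0.025]
    - [0.062,0.011,0.029]
    - [0.072,0.013,0.033]
    - [0.083,0.015,0.035]
    - [0.093,0.017,0.037]
    - [0.099,0.018,0.037]
    - [0.101,0.018,0.037]
    - [0.101,0.018,0.037]
  dr:
    - [0,0,0]
    - [0,0,0]
    - [0,0,0]
    - [0,0,0]
    - [0,0,0]
    - [0,0,0]
    - [0,0,0]
    - [0,0,0]
    - [0,0,0]
    - [0,0,0]
    - [0,0,0]
    - [0,0,0]
  grip: [-0.5,-0.5,-0.5,-0.5,-0.5,-0.5,-0.5,-0.5,-0.5,-0.5,-0.5,-0.5]

```text
time: 39.8
ee_pos: [493.6, -207.8, 148.1]
tool_rot: [[-0.983, -0.184, -0.021], [-0.184, 0.983, -0.002], [0.021, 0.001, -1.0]]
contact_force: [-25.5, -4.2, 12.8]
finger_gap: 21.4
finger_force: 13.2
```

Run:
```python
from h import *
s=status.read_state(); print(s["contact_force"],s["ee_pos"],loc(s["ee_pos"]))
```

```text
[-25.52939021  -4.18105897  12.81728285] [ 493.56272564 -207.83924617  148.06002028] [[-92.42815105   3.05561303 148.06002028]]
```

>>> drive_tool:
  translation:
    - [-0.02,-0.004,0]
    - [-0.03,-0.005,0.03]
    - [-0.03,-0.005,0.08]
    - [-0.01,0.03,0.11]
    - [0.02,0.08,0.11]
    - [0.02,0.08,0.11]
    - [0.02,0.08,0.11]
  dr:
    - [0,0,0]
    - [0,0,0]
    - [0,0,0]
    - [0,0,0]
    - [0,0,0]
    - [0,0,0]
    - [0,0,0]
  grip: [-0.5,-0.5,-0.5,0,0,0,0]

```text
time: 40.5
ee_pos: [524.4, -124.8, 259.1]
tool_rot: [[-0.982, -0.19, 0.0], [-0.19, 0.982, 0.001], [-0.0, 0.001, -1.0]]
contact_force: [-0.1, -1.1, -0.2]
finger_gap: 42.5
finger_force: 0.0
```

Run:
```python
from h import *
im,d,m=grab("wrist","w6.png"); C=cloud(d,m); L=loc(C.reshape(-1,3)).reshape(C.shape); hsv=cv2.cvtColor(im,cv2.COLOR_RGB2HSV)
print("handle");blobs((L[...,2]>145)&(L[...,2]<175)&(L[...,0]<-30)&(L[...,0]>-140)&(hsv[...,2]>140)&(abs(L[...,1])<80),L,50)
tray(); dialcheck(); go((602,148.5,135),Rt(188.8))
```

```text
handle
2168 [163. 173.] [-76.6   0.5 163.3] (array([-74.4,  -1.2]), array([ 14.2, 100.4]), 0.3)
tray blobs (machine frame)
97 [200. 190.] [32.6 48.5 76.6] (array([34.2, 48.4]), array([36. , 32.7]), 84.7)
92 [184. 193.] [ 32.8 104.8  76.4] (array([ 34.5, 108.8]), array([33.5, 39.7]), 1.8)
109 [204. 208.] [-32.4  45.6  72.2] (array([-31.4,  45.6]), array([36.9, 36.4]), 89.2)
96 [188. 211.] [-34.4 104.9  76.9] (array([-32.9, 105.8]), array([35.5, 31.3]), 87.3)
bar 50 [602.8 147.8 110. ] ((602.1771850585938, 147.00650024414062), (50.7735595703125, 12.024459838867188), 8.697749137878418)
flange 126 [602.2 143.   88.5] ((604.2578125, 145.22637939453125), (55.20629119873047, 62.370399475097656), 25.803573608398438)
t [ 0.0794  0.2756 -0.1236] dr [-0.0006 -0.0017 -0.0337] rows 7.0 q [-14.  18.  10.  82.   0. -24.] T 40.6 F [ 0.1 -0.9  0.3]
```

View pics/w6.png

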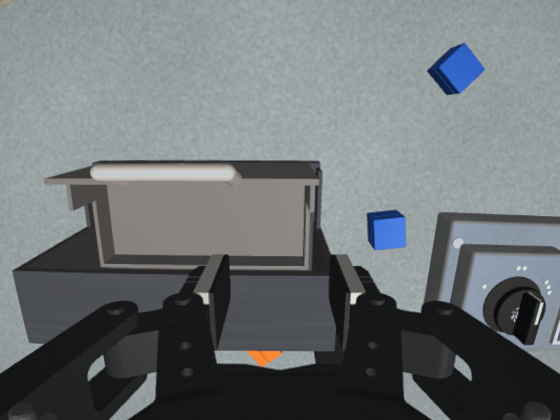

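The bin is empty and home (handle at (163,173), same place as at the start). The dial is still at the second mark. Now the final turn.

>>> drive_tool:
  translation:
    - [0.01,0.05,0]
    - [0.025,0.1,0]
    - [0.04,0.145,0]
    - [0.055,0.19,0]
    - [0.07,0.235,0]
    - [0.079,0.276,0]
    - [0.079,0.276,-0.05]
    - [0.079,0.276,-0.09]
    - [0.079,0.276,-0.12]
    - [0.079,0.276,-0.12]
  dr:
    - [0,0,-0.034]
    - [0,0,-0.034]
    - [0,0,-0.034]
    - [0,0,-0.034]
    - [0,0,-0.034]
    - [0,0,-0.034]
    - [0,0,-0.034]
    - [0,0,-0.034]
    - [0,0,-0.034]
    - [0,0,-0.034]
  grip: [0,0,0,0,0,0,0,0,0,0]

```text
time: 41.65
ee_pos: [598.2, 147.1, 133.4]
tool_rot: [[-0.988, -0.151, -0.012], [-0.151, 0.988, -0.003], [0.012, -0.001, -1.0]]
contact_force: [-1.4, 1.0, -0.3]
finger_gap: 43.1
finger_force: 0.0
```

```bash
python3 -c "
from h import *
go((602,148.5,91),Rt(188.8))"
```

```text
t [ 0.0038  0.0014 -0.0424] dr [ 0.0025 -0.0118  0.0016] rows 1.0 q [14. 31. 10. 71.  0.  5.] T 41.6 F [-1.4  1.  -0.3]
```

>>> drive_tool:
  translation:
    - [0.003,0.001,-0.015]
    - [0.003,0.001,-0.03]
    - [0.003,0.001,-0.042]
    - [0.003,0.001,-0.042]
    - [0.003,0.001,-0.042]
  dr:
    - [0,0,0]
    - [0,0,0]
    - [0,0,0]
    - [0,0,0]
    - [0,0,0]
  grip: [0,0,0,0,0]

```text
time: 42.15
ee_pos: [605.7, 150.3, 98.2]
tool_rot: [[-0.988, -0.153, 0.001], [-0.153, 0.988, 0.001], [-0.001, 0.001, -1.0]]
contact_force: [-0.1, -0.4, -0.3]
finger_gap: 43.1
finger_force: 0.0
```

```bash
python3 -c "
from h import *
go((602,148.5,91),Rt(188.8))"
```

```text
t [-0.0037 -0.0018 -0.0072] dr [-0.0008  0.0009  0.0001] rows 1.0 q [14. 32.  8. 66.  0.  5.] T 42.1 F [-0.1 -0.4 -0.3]
```

>>> drive_tool:
  translation:
    - [-0.0035,-0.0015,-0.004]
    - [-0.0035,-0.0015,-0.007]
    - [-0.0035,-0.0015,-0.007]
    - [-0.0035,-0.0015,-0.007]
    - [-0.0035,-0.0015,-0.007]
    - [-0.0035,-0.0015,-0.007]
    - [-0.0035,-0.0015,-0.007]
    - [-0.0035,-0.0015,-0.007]
  dr:
    - [0,0,0]
    - [0,0,0]
    - [0,0,0]
    - [0,0,0]
    - [0,0,0]
    - [0,0,0]
    - [0,0,0]
    - [0,0,0]
  grip: [0,0,0,-1,-1,-1,-1,-1]

```text
time: 42.95
ee_pos: [601.8, 148.7, 90.8]
tool_rot: [[-0.988, -0.153, 0.0], [-0.153, 0.988, 0.0], [-0.0, -0.0, -1.0]]
contact_force: [-1.0, -2.1, 3.2]
finger_gap: 10.2
finger_force: 62.9
```

>>> drive_tool:
  translation:
    - [0,0,-0.003]
    - [0,0,-0.006]
    - [0,0,-0.009]
    - [0,0,-0.011]
    - [0,0,-0.011]
    - [0,0,-0.011]
  dr:
    - [0,0,0]
    - [0,0,0]
    - [0,0,0]
    - [0,0,0]
    - [0,0,0]
    - [0,0,0]
  grip: [-1,-1,-1,-1,-1,-1]

```text
time: 43.55
ee_pos: [601.9, 148.7, 81.7]
tool_rot: [[-0.988, -0.153, 0.002], [-0.153, 0.988, 0.0], [-0.002, 0.0, -1.0]]
contact_force: [-3.1, -3.7, 13.6]
finger_gap: 10.4
finger_force: 64.4
```

>>> drive_tool:
  translation:
    - [0,0,-0.002]
    - [0,0,-0.002]
    - [0,0,-0.002]
    - [0,0,-0.002]
    - [0,0,-0.002]
    - [0,0,-0.002]
    - [0,0,-0.002]
    - [0,0,-0.002]
    - [0,0,-0.002]
    - [0,0,-0.002]
    - [0,0,-0.002]
  dr:
    - [0,0,0]
    - [0,0,-0.13]
    - [0,0,-0.26]
    - [0,0,-0.39]
    - [0,0,-0.52]
    - [0,0,-0.65]
    - [0,0,-0.78]
    - [0,0,-0.91]
    - [0,0,-1.045]
    - [0,0,-1.045]
    - [0,0,-1.045]
  grip: [-1,-1,-1,-1,-1,-1,-1,-1,-1,-1,-1]

```text
time: 44.65
ee_pos: [601.8, 148.1, 81.6]
tool_rot: [[-0.628, 0.778, 0.003], [0.778, 0.628, -0.001], [-0.002, 0.002, -1.0]]
contact_force: [-7.5, -5.2, 22.6]
finger_gap: 10.6
finger_force: 65.8
```

```bash
python3 -c "
from h import *
s=status.read_state();print(s['ft_torque'].round(2))
go((602,148.5,91),Rt(128.8))"
```

```text
[-1.22  1.83  0.  ]
t [0.0002 0.0004 0.0094] dr [ 0.0005  0.0032 -0.0018] rows 1.0 q [14. 33.  6. 63. -0. 65.] T 44.6 F [-7.5 -5.2 22.6]
```

>>> drive_tool:
  translation:
    - [0,0,0.004]
    - [0,0,0.008]
    - [0,0,0.012]
    - [0,0,0.012]
    - [0,0,0.012]
    - [0,0,0.012]
    - [0,0,0.012]
    - [0,0,0.012]
    - [0,0,0.012]
  dr:
    - [0,0,0]
    - [0,0,0]
    - [0,0,0]
    - [0,0,0]
    - [0,0,0]
    - [0,0,0]
    - [0,0,0]
    - [0,0,0]
    - [0,0,0]
  grip: [-1,-1,-1,-1,0,0,0,0,0]

```text
time: 45.55
ee_pos: [601.5, 149.3, 88.9]
tool_rot: [[-0.629, 0.777, -0.0], [0.777, 0.629, 0.001], [0.001, 0.0, -1.0]]
contact_force: [-0.3, 0.5, 0.5]
finger_gap: 42.5
finger_force: 0.0
```

>>> drive_tool:
  translation:
    - [0,0,0.05]
    - [0,0,0.1]
    - [-0.05,-0.04,0.15]
    - [-0.09,-0.08,0.17]
    - [-0.13,-0.12,0.17]
    - [-0.17,-0.15,0.17]
    - [-0.2,-0.15,0.17]
    - [-0.2,-0.15,0.17]
    - [-0.2,-0.15,0.17]
  dr:
    - [0,0,0]
    - [0,0,0]
    - [0,0,0]
    - [0,0,0]
    - [0,0,0]
    - [0,0,0]
    - [0,0,0]
    - [0,0,0]
    - [0,0,0]
  grip: [0,0,0,0,0,0,0,0,0]

```text
time: 46.45
ee_pos: [399.4, -1.9, 260.2]
tool_rot: [[-0.627, 0.779, 0.001], [0.779, 0.627, 0.001], [-0.001, 0.001, -1.0]]
contact_force: [1.1, 0.5, 0.3]
finger_gap: 42.6
finger_force: 0.0
```

Run:
```python
from h import *
tray(); im,d,m=dialcheck(); dialcheck("side"); cv2.imwrite("pics/c3.png",cv2.resize(im[150:270,165:385,::-1],(800,436),interpolation=cv2.INTER_CUBIC))
```

```text
tray blobs (machine frame)
96 [200. 190.] [33.3 48.9 77.3] (array([34.8, 49.2]), array([36.9, 33. ]), 83.7)
90 [184. 193.] [ 32.7 106.1  75.5] (array([ 34. , 105.8]), array([34.7, 32.8]), 89.5)
105 [204. 208.] [-33.6  46.1  72.4] (array([-31.5,  46. ]), array([37.1, 37.3]), 0.5)
95 [187. 211.] [-34.  105.3  76.5] (array([-32. , 106.6]), array([32.6, 38.3]), 0.4)
bar 51 [602.1 147.7 109.5] ((600.5081787109375, 146.04481506347656), (27.315622329711914, 46.188926696777344), 17.640913009643555)
flange 111 [600.9 143.7  89.1] ((604.3436889648438, 146.53460693359375), (56.62898254394531, 57.899627685546875), 23.175935745239258)
bar 86 [599.8 147.  110.5] ((600.6607666015625, 148.2631378173828), (15.870915412902832, 50.31135559082031), 37.535400390625)
flange 117 [593.9 138.3  90.3] ((601.1534423828125, 145.620849609375), (55.699424743652344, 52.954185485839844), 13.540063858032227)
```

View pics/c3.png

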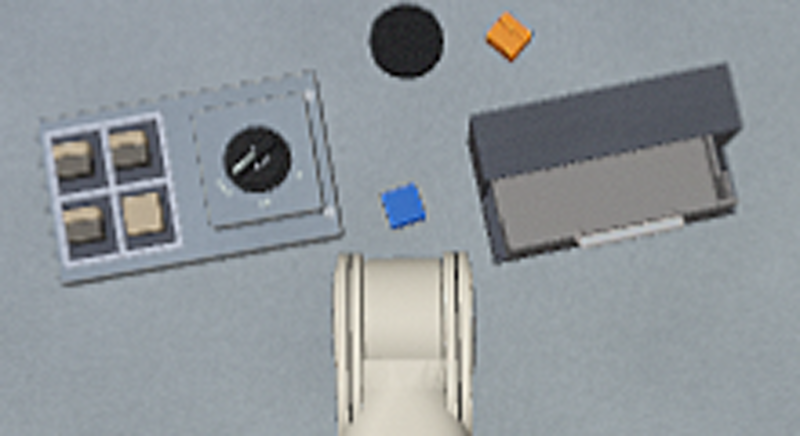

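The dial points to the third mark (257,158) and is up, the four stones sit in their pockets, and the bin is home and empty. Handing in.

```bash
python3 -c "
from h import *
print(order.sign_off())"
```

```text
the job is handed in; nothing more can be done
None
```

I handed the job in at about 47 s: all four honing stones lie flat, one to a pocket, the bin is home, and the dial is at the third mark (run) and sprung up. The judge gave no verdict.

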